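Clamp a walnut blank on the carving board with a quarter-turn hold-down

TASK

Lay the walnut blank with the chalk spoon on the sloping carving board, flat and resting against both brass dogs. Then take the red-knobbed hold-down, drop its T-foot into the board's T-track just above the blank, and twist it a quarter turn so that the foot locks under the track and the toe points straight down the slope over the blank. Set things down rather than dropping them, and leave the other tools where they are.

Things in the scene. Friction and masses are not known exactly. Their poses are not given: they have to be found in the camera images.
- board: Sloping wooden face, 180 mm up the slope by 280 mm wide, fixed, 22 degrees from level, low edge (88 mm above the table) towards the robot. Origin on the face in the middle of the T-track, 135 mm above the table. x up the slope, y along the track, z square out of the face. Edges at x -125 and +55 mm, y -140 and +140 mm.
- track_mid (a point): Middle of the T-track's slot, level with the face (the board's origin; same axes). The aluminium track lies flush and runs the board's full width along y: slot 14 mm wide (x -7 to +7 mm), lips 5 mm thick, under them a hollow 32 mm wide, floor 15 mm below the face.
- dog_a (a point): Brass dog, a round pin 19 mm across standing 12 mm out of the face; this point is its foot on the face, at board x -96.5, y +55 mm. The upper sides of the dogs, where the blank rests, are at board x -87 mm. A finger fits between the dogs.
- dog_b (a point): The other brass dog, same size, its foot at board x -96.5, y -55 mm.
- blank_mid (a point): Centre of the walnut blank with a yellow chalk spoon outline: block 60 mm (x) by 160 mm (y) by 18 mm thick (z), 0.12 kg, flat on the table at first. Either long edge may rest on the dogs. Placed well, its centre is at board x -57, z 9 mm, its length along board y, its middle within about 20 mm of board y 0 so that both dogs back it.
- hd_knob (a point): Centre of the hold-down's red bar knob, 44 (x) by 15 (y) by 32 mm high (z): grip across the 15. One rigid piece, 0.16 kg, z its upward axis. Stands loosely in a caddy pocket, flange on the caddy's top (lift 20 mm to clear). Below this point: knob's bottom 16 mm, toe arm 17 to 26, column 20 across, flange 28 across, its underside 46 below. In place, this point is 46 mm out from the board's face.
- hd_foot (a point): Centre of the hold-down's T-head, on its axis 55.5 mm below hd_knob: 26 mm long (its x), 11 wide (y), 6 thick, top 6.5 mm under the flange; shank 11 mm across. It passes the slot only lengthwise; turned a quarter it is caught under the lips. It turns freely in the hollow, with no end stop. In place it is 9.5 mm under the board's face.
- hd_toe (a point): Underside of the rubber tip of the hold-down's toe, 44.5 mm from the axis towards its own -x, 20 mm above the flange's underside (2 mm over the blank when in place). Toe 14 mm wide, reaching 50 mm, parallel to knob bar and T-head. In the caddy it points roughly at the robot. It may point either way along the track while the foot goes in.
- caddy: Wooden block on the table, fixed, 75 (x) by 150 (y) by 45 mm high; origin at the centre of its underside. It holds the hold-down at its y -38 mm and a spare brass dog, standing 15 mm above the top, at its y +52 mm. Other tools, not to be moved: two chisels (29 mm high) on the table between robot and board; square, offcut, mallet (240 mm high), plane and glue bottle beyond x 0.64 m.
- spare_dog: Spare brass dog, 18 mm across, 45 mm high, standing in the caddy; origin at its foot (not to be moved)
There are look-alikes about, which are no part of the job. What is shaped like the part that bears blank_mid but pink is not meant.

How it is judged:
By the outcome, as a careful person would: the job done as asked, in the order asked, and still so for the second after the job is handed in, with the robot touching nothing.
It also fails if it takes over 72 s, if anything falls off the work surface, if the arm or the gripper's body presses on something with over 40 N, if the wrist force passes 120 N, or if a joint passes its speed limit or range.

ROBOT

A 6-joint arm with a two-finger parallel gripper is mounted at the origin on the work surface. World frame = base frame: x ahead of the robot, y to its left, z up, the work surface at z = 0. Lengths are in mm, angles in rad, forces in N, time in s.
With the tool pointing down it reaches from about 275 to 1000 mm from the base axis. Payload 8.4 kg.
Tool frame: the origin (TCP) lies at the very end of the fingers, on their centre line; the grasp point (between the pads) lies 19 mm behind it; z points along the fingers, y is the direction in which the jaws open and shut (so a half turn about z gives the same grasp; the last joint's range is limited). The gripper opens to 85 mm and grips with 20 to 120 N. Pads are 22 mm wide; open, the fingers measure 114 mm over their backs; the gripper's body (76 mm by 85 mm) begins 54 mm behind the grasp point. The pads swing forward as they close: fully open they stand 13 mm farther back than shut.
Start: joints at [1.302, 0.353, 1.633, -0, 1.155, -0.002], TCP at [164.777, 602.89, 198.181] pointing down, gripper open.
Joint ranges: [-2.63, 2.63], [-0.92, 2.1], [0.06, 2.66], [-1.3, 4.44], [0, 2.69], [-3.02, 3.02]. Speed limits (rad/s): [2.22, 2.22, 2.79, 3.14, 3.14, 3.14].

INTERFACE

Orientations are given as [roll, pitch, yaw] about the fixed x, y, z axes, in that order (R = Rz(yaw) Ry(pitch) Rx(roll)).
In Python, from rig import r gives the robot as it stands.
- The arm moves only by the tool jog_arm, never from a script. Its argument "moves" is a list of rows, each an object with "grip": the gripper command: -1 is fully open, 1 is shut, values between are in proportion; "translation": the shift along the tool's x, y, z in m, a list of three; "twist": the turn, a rotation vector about the tool's x, y, z in rad, a list of three. In form: [{"grip": grip, "translation": [dx, dy, dz], "twist": [ax, ay, az]}, ...]. A call has 1 to 10 rows; each row shifts and turns the commanded pose from where the row before left it, along the tool's axes as they then stand; what a row does not reach is not made up. A row lasts 1/12 s, in which the tool goes at most 41.7 mm and 7.16 degrees, less where a joint would pass 70% of its speed; a pose out of reach is approached as far as the arm can. A call with a gripper value outside its range is refused whole. The fingers move at their own pace and stop on an object; "squeeze" is the grip in N (left out, the last holds). Time passes only in rows, so rows that do not move let the fingers close. It gives the time, the measured TCP pose, the force and the opening at its end, in the units of the state.
- r.sense(): the state, without advancing time (a new reading comes with each control period).
- r.grab_frame(name): name is "scene" or "top" or "wrist"; returns (picture, depth): 400x640x3 uint8, red, green, blue; 400x640 float32, mm along the optical axis (not along the pixel's ray), 0 where there is no reading.
- r.calibration(name): a dict with "fx", "fy", "cx", "cy" (pixels), "k1" (the pictures are not rectified: a ray, as slopes to the right and down, at radius r is drawn at 1 + k1 r^2 times it, then the intrinsics apply), "R" (3x3) and "t" (3): a world point X has camera coordinates R X + t. Camera axes: x right, y down, z forward; pixel columns grow to the right and rows downward; lengths in mm; the calibration is good to about 2 mm. A picture is of the moment at which its call begins: read the wrist's pose just before it. calibration takes no time and is no camera call; for the wrist camera it gives the pose at the moment of the call.
- r.sign_off(): hands the job in, once; it reports no verdict.
The state is a dict: "clock": time; "qpos": joint angles; "qvel": joint speeds; "joint_efforts": joint torques, N m; "eef_pos": TCP position; "tcp_rot": TCP orientation; "contact_force": force on the tool from outside, world axes, zero at the start; "wrist_torque": the same for the moment, N m; "opening": opening from 0.0 (shut) to 1.0 (fully open).
Only numpy, scipy, OpenCV 4.12 (cv2) and the standard library are available. Lean on these libraries where they do the work, as an engineer would, in place of code of your own. Each camera call takes 0.05 s, during which the arm holds its last target.

## Working session

There is one attempt and no reset: what is moved stays moved. The work goes in short steps, Python scripts to look and compute and a tool call to move; the robot and the scene stay as the last step left them, time stands still between calls to the robot, and variables do not carry over. Pictures are saved under pics/ and viewed, and the job is handed in when it is done.

Besides the shell and the picture viewer there is one more tool, called after "Call:" as name(argument=value, ...) on one line, values as JSON. jog_arm: Moves the arm, as the interface text tells. Its arguments: {"type":"object","properties":{"moves":{"type":"array"},"squeeze":{"type":"number"}},"required":["moves"]}

```bash
ls; mkdir -p pics; python3 - <<'E'
from rig import r
import cv2,json
s=r.sense(); print(s)
for n in ("scene","top"):
    c=r.calibration(n); print(n,c)
    p,d=r.grab_frame(n)
    cv2.imwrite(f"pics/{n}0.png",p[:,:,::-1]); 
    import numpy as np; np.savez(f"pics/{n}0.npz",p=p,d=d)
E
```

```text
pics
{'clock': 0.0, 'qpos': array([ 1.30163502e+00,  3.53661501e-01,  1.63413447e+00,  1.24632349e-05,
        1.15518876e+00, -2.43031328e-03]), 'qvel': array([ 0.00020712,  0.00099054,  0.00013628, -0.00055748,  0.00021399,
        0.00202033]), 'joint_efforts': array([-2.76808685e-03, -6.05244970e+01, -3.42059648e+01, -3.52195075e-04,
        9.36981523e-03,  2.06298927e-05]), 'eef_pos': array([164.61315602, 602.39394033, 197.4532239 ]), 'tcp_rot': array([-3.14020060e+00, -1.47784043e-05,  2.87485661e+00]), 'contact_force': array([0.16092764, 0.14273072, 0.20096312]), 'wrist_torque': array([-0.05295628,  0.00346955, -0.02214036]), 'opening': 0.9995960368159776}
scene {'fx': 418.79502161687014, 'fy': 418.79502161687014, 'cx': 310.37028880726075, 'cy': 204.4183366518445, 'k1': -0.08517095695400942, 'R': array([[-0.84762916,  0.53009826,  0.02281762],
       [ 0.29588134,  0.50793739, -0.80898322],
       [-0.44043052, -0.67896645, -0.58738872]]), 't': array([ 412.4663705 ,  -50.77284217, 1326.09072933])}
top {'fx': 518.1426780570793, 'fy': 518.1426780570793, 'cx': 316.80241437199624, 'cy': 198.78850040706982, 'k1': -0.011679648750118534, 'R': array([[ 0.0287333 , -0.99956209,  0.00707306],
       [-0.9959277 , -0.02923232, -0.08528474],
       [ 0.08545416, -0.00459375, -0.99633151]]), 't': array([ -25.03757518,  490.77868376, 1283.48439022])}
```

View pics/scene0.png

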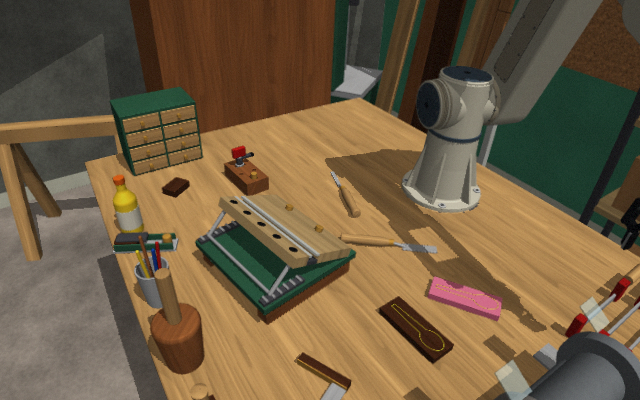

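View pics/top0.png

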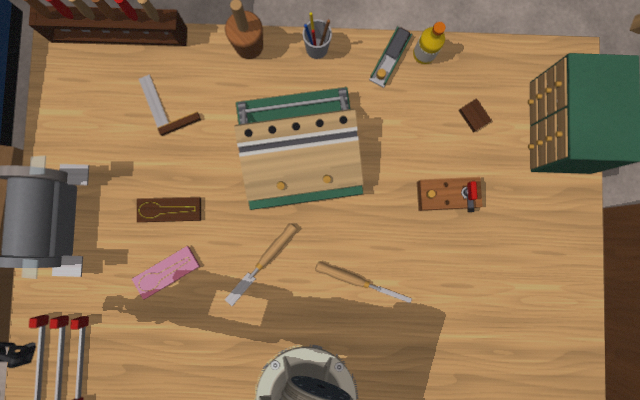

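```bash
cat > h.py <<'E'
import numpy as np, cv2
from scipy.spatial.transform import Rotation as Ro
def K(c): return np.array([[c['fx'],0,c['cx']],[0,c['fy'],c['cy']],[0,0,1.]])
def D(c): return np.array([c['k1'],0,0,0,0.])
def rays(c,uv):
    uv=np.asarray(uv,float).reshape(-1,1,2)
    n=cv2.undistortPoints(uv,K(c),D(c)).reshape(-1,2)
    return np.c_[n,np.ones(len(n))]
def proj(c,X):
    X=np.asarray(X,float).reshape(-1,3)
    return cv2.projectPoints(X,cv2.Rodrigues(np.array(c['R']))[0],np.array(c['t'],float),K(c),D(c))[0].reshape(-1,2)
def deproj(c,uv,depth):   # uv int pixels
    uv=np.asarray(uv); z=depth[uv[:,1].astype(int),uv[:,0].astype(int)]
    P=rays(c,uv)*z[:,None]
    return (P-c['t'])@np.array(c['R'])
def cloud(c,d):
    v,u=np.mgrid[0:400,0:640]; uv=np.c_[u.ravel(),v.ravel()]
    return deproj(c,uv,d).reshape(400,640,3)
def onz(c,uv,z):
    Rm=np.array(c['R']); o=-Rm.T@np.array(c['t']); dr=rays(c,uv)@Rm
    return o+dr*((z-o[2])/dr[:,2])[:,None]
def triang(obs): # list of (c,uv)
    A=[];b=[]
    for c,uv in obs:
        Rm=np.array(c['R']); o=-Rm.T@np.array(c['t']); d=(rays(c,[uv])@Rm)[0]; d/=np.linalg.norm(d)
        M=np.eye(3)-np.outer(d,d); A.append(M); b.append(M@o)
    X=np.linalg.lstsq(np.vstack(A),np.hstack(b),rcond=None)[0]
    return X
E
python3 - <<'E'
from h import *; from rig import r
np.set_printoptions(precision=1,suppress=True)
for n,pts in (("top",[(169,210),(166,272),(280,186),(327,180),(304,138),(474,190),(432,194),(475,115),(40,215),(450,205),(320,385)]),("scene",[(415,327),(465,297),(289,206),(319,229),(238,152),(253,177),(290,220),(175,187)])):
    c=r.calibration(n); z=np.load(f"pics/{n}0.npz"); print(n,(z['d']==0).mean())
    for p,X in zip(pts,deproj(c,pts,z['d'])): print(p,X)
print(proj(r.calibration("scene"),[[164,602,198]]),proj(r.calibration("top"),[[164,602,198],[0,0,300]]))
E
```

```text
top 0.003953125
(169, 210) [452.3 360.   18.6]
(166, 272) [297.4 360.   16.4]
(280, 186) [511.2  76.9 110.4]
(327, 180) [529.3 -33.2 105.4]
(304, 138) [625.5  23.9 118.7]
(474, 190) [ 515.5 -380.5  108.4]
(432, 194) [ 508.  -292.3   60. ]
(475, 115) [ 719.3 -410.6   18.4]
(40, 215) [425.6 621.3 136.9]
(450, 205) [ 483.7 -341.4   42.3]
(320, 385) [105.8 -26.2 289.2]
scene 0.0039609375
(415, 327) [457.6 366.3  17.3]
(465, 297) [301.4 365.3  17.1]
(289, 206) [534.4 -29.  109.6]
(319, 229) [517.   82.1 106.7]
(238, 152) [ 520.5 -373.7   94.2]
(253, 177) [ 513.6 -286.9   47.7]
(290, 220) [560.9  22.4 110.5]
(175, 187) [ 726.6 -392.2   22.1]
[[632.7 281.8]] [[ 25.1 336.5]
 [304.8 443. ]]
```

```bash
python3 - <<'E'
import cv2
p=cv2.imread("pics/top0.png"); s=cv2.imread("pics/scene0.png")
cv2.imwrite("pics/t_blank.png",cv2.resize(p[180:310,110:240],None,fx=4.5,fy=4.5,interpolation=cv2.INTER_CUBIC))
a=cv2.resize(p[80:215,225:372],None,fx=5,fy=4.4,interpolation=cv2.INTER_CUBIC); cv2.imwrite("pics/t_board.png",a)
cv2.imwrite("pics/t_caddy.png",cv2.resize(p[165:225,405:495],None,fx=8,fy=8,interpolation=cv2.INTER_CUBIC))
cv2.imwrite("pics/s_all.png",cv2.resize(s[140:360,190:510],None,fx=2.5,fy=2.5,interpolation=cv2.INTER_CUBIC))
E
```

```text
(no output)
```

View pics/t_blank.png

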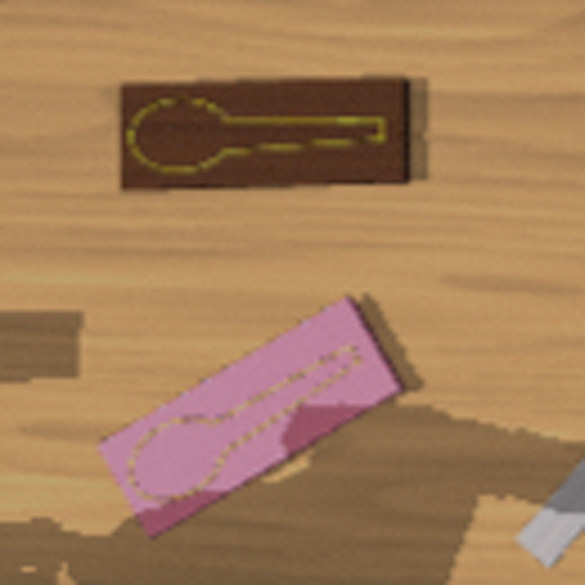

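View pics/t_board.png

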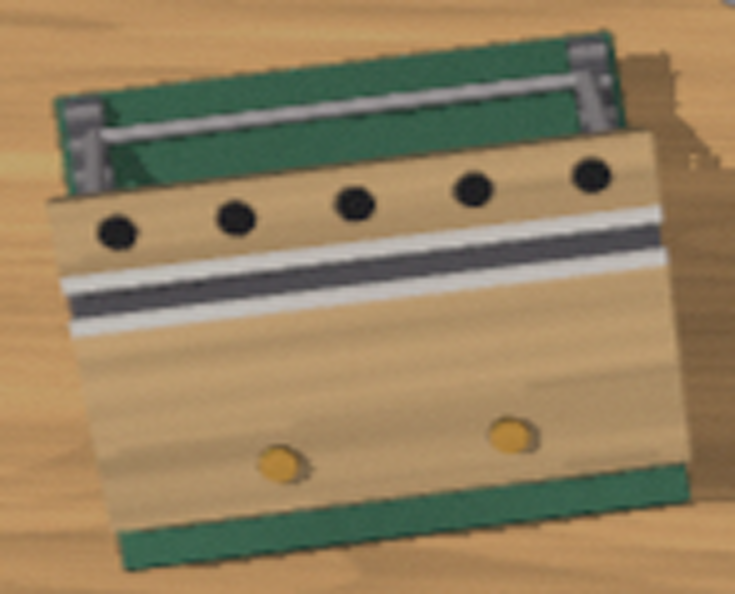

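View pics/t_caddy.png

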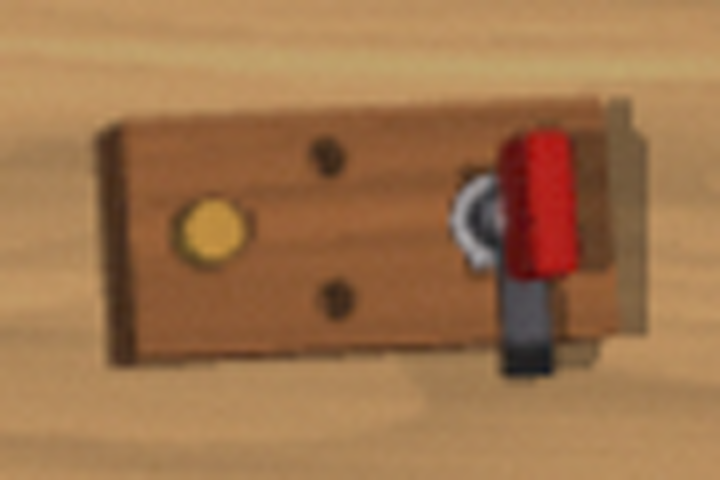

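View pics/s_all.png

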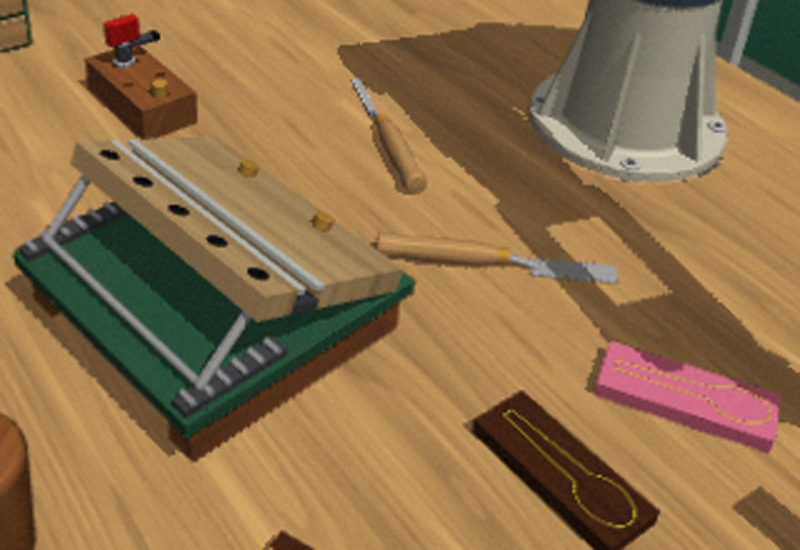

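```bash
python3 - <<'E'
from h import *; from rig import r
np.set_printoptions(precision=1,suppress=True)
for n,box in (("top",(120,190,215,230)),("scene",(370,290,460,365))):
    c=r.calibration(n); z=np.load(f"pics/{n}0.npz"); p=z['p'];d=z['d']
    C=cloud(c,d)
    x0,y0,x1,y1=box
    m=np.zeros((400,640),bool); m[y0:y1,x0:x1]=True
    # dark + top height
    P=C[m]; h=np.median(P[(P[:,2]>12)&(P[:,2]<25)][:,2]); 
    t=P[P[:,2]>10]; print(n,"top z",h, "table",np.median(P[np.abs(P[:,2])<6][:,2]), len(t))
    col=p.astype(int).sum(2); mm=m&(C[:,:,2]>9)
    pts=np.c_[np.nonzero(mm)[1],np.nonzero(mm)[0]].astype(float)
    W=onz(c,pts,18.)[:,:2].astype(np.float32)
    print(cv2.minAreaRect(W), cv2.boxPoints(cv2.minAreaRect(W)), W.mean(0))
# board plane
c=r.calibration("top"); z=np.load("pics/top0.npz"); C=cloud(c,z['d'])
pts=np.vstack([C[150:172,262:340].reshape(-1,3)])
A=np.c_[pts[:,:2],np.ones(len(pts))]; s=np.linalg.lstsq(A,pts[:,2],rcond=None)[0]
print("slope",np.degrees(np.arctan(np.hypot(s[0],s[1]))),"yaw",np.degrees(np.arctan2(s[1],s[0])),"resid",np.std(A@s-pts[:,2]))
E
```

```text
top top z 18.432197034966638 table 0.3530322644255031 1519
((447.6781005859375, 360.3622131347656), (221.58103942871094, 88.05248260498047), 88.09518432617188) [[400.  251.1]
 [488.  248.2]
 [495.4 469.6]
 [407.4 472.6]] [454.9 362.6]
scene top z 17.120549900826408 table -0.5989518741040636 2246
((440.39605712890625, 367.45172119140625), (188.2251434326172, 222.92042541503906), 59.934532165527344) [[296.8 341.8]
 [489.7 230.2]
 [584.  393.1]
 [391.1 504.7]] [439.5 364. ]
slope 38.4264647189783 yaw 179.3408121839038 resid 39.66124881425997
```

```bash
python3 - <<'E'
from h import *; from rig import r
np.set_printoptions(precision=1,suppress=True)
for n,box in (("top",(120,190,215,230)),("scene",(370,290,460,365))):
    c=r.calibration(n); z=np.load(f"pics/{n}0.npz"); p=z['p']
    x0,y0,x1,y1=box
    S=4
    sub=cv2.resize(p[y0:y1,x0:x1],None,fx=S,fy=S,interpolation=cv2.INTER_CUBIC).astype(int)
    yel=(sub[:,:,0]-sub[:,:,2]>50)&(sub[:,:,0]<150)
    m=((sub[:,:,0]<110)&(sub[:,:,2]<70)).astype(np.uint8)
    m=cv2.morphologyEx(m,cv2.MORPH_CLOSE,np.ones((13,13)))
    m=cv2.morphologyEx(m,cv2.MORPH_OPEN,np.ones((13,13)))
    cs,_=cv2.findContours(m,cv2.RETR_EXTERNAL,cv2.CHAIN_APPROX_NONE)
    k=max(cs,key=cv2.contourArea)[:,0,:].astype(float)
    uv=(k+.5)/S-.5+[x0,y0]
    W=onz(c,uv,18.)[:,:2].astype(np.float32)
    print(n,cv2.minAreaRect(W)); print(cv2.boxPoints(cv2.minAreaRect(W)))
# board: plane by median depths
from scipy.optimize import least_squares
for n,(a,b,cc,d_) in (("top",(150,172,262,340)),("scene",(195,225,275,300))):
    c=r.calibration(n); z=np.load(f"pics/{n}0.npz"); C=cloud(c,z['d'])
    P=C[a:b,cc:d_].reshape(-1,3); P=P[(P[:,2]>60)&(P[:,2]<150)]
    f=lambda s:P[:,0]*s[0]+P[:,1]*s[1]+s[2]-P[:,2]
    s=least_squares(f,[.4,0,-100],loss='soft_l1').x
    print(n,"slope",np.degrees(np.arctan(np.hypot(s[0],s[1]))),"yaw",np.degrees(np.arctan2(s[1],s[0])),"z at 600,25",s@[600,25,1],np.median(abs(f(s))))
E
```

```text
top ((454.0092468261719, 360.4496154785156), (59.8824577331543, 162.50335693359375), 3.3335251808166504)
[[419.4 439.8]
 [428.8 277.6]
 [488.6 281.1]
 [479.2 443.3]]
scene ((460.7441711425781, 365.9541320800781), (72.06839752197266, 165.3734893798828), 3.2531416416168213)
[[420.1 446.5]
 [429.5 281.4]
 [501.4 285.4]
 [492.  450.6]]
top slope 21.654557954270935 yaw 9.938975442327031 z at 600,25 128.20918510578488 1.70024225512946
scene slope 21.71618794359608 yaw 10.073997347824738 z at 600,25 127.76761793807204 0.5695416971105374
```

```bash
cat >> h.py <<'E'
def boardR(yaw,tilt=np.radians(22)):
    return Ro.from_euler('z',yaw)*Ro.from_euler('y',-tilt)
E
python3 - <<'E'
from h import *; from rig import r
from scipy.optimize import least_squares
np.set_printoptions(precision=2,suppress=True)
ct,cs=r.calibration("top"),r.calibration("scene")
T=lambda x,y:((x+.5)/5-.5+225,(y+.5)/4.4-.5+80)
S=lambda x,y:((x+.5)/2.5-.5+190,(y+.5)/2.5-.5+140)
tp=[((55,140,0),T(48,200)),((55,-140,0),T(655,130)),((-125,-140,0),T(690,463)),((-125,140,0),T(118,533)),((-96.5,55,12),T(278,463)),((-96.5,-55,12),T(510,435)),((0,140,0),T(70,308)),((0,-140,0),T(660,238))]
sp=[((55,-140,0),S(75,145)),((55,140,0),S(265,295)),((-125,140,0),S(402,270)),((-96.5,55,12),S(321,216)),((-96.5,-55,12),S(247,163))]
def res(q,which,full=False):
    R=boardR(q[2],q[4]).as_matrix(); o=np.array([q[0],q[1],q[3]])
    out=[]
    for c,l in which:
        X=np.array([a for a,_ in l])@R.T+o
        out.append(proj(c,X)-np.array([b for _,b in l]))
    return np.vstack(out) if full else np.vstack(out).ravel()
for name,w in (("top",[(ct,tp)]),("scene",[(cs,sp)]),("both",[(ct,tp),(cs,sp)])):
    f=lambda q:res([q[0],q[1],q[2],135,np.radians(22)],w)
    s=least_squares(f,[610,25,.17],x_scale=[100,100,.1]); print(name,s.x,np.degrees(s.x[2]),np.sqrt(np.mean(s.fun**2)))
    s=least_squares(lambda q:res(q,w),[610,25,.17,135,.384],x_scale=[100,100,.1,100,.1]); print(name,s.x,np.degrees(s.x[[2,4]]),np.sqrt(np.mean(s.fun**2)))
    print(res(s.x,w,True).T)
E
```

```text
top [614.53  37.06   0.17] 9.508993475646212 0.6013847463214947
top [616.42  37.4    0.17 125.53   0.35] [ 9.51 19.96] 0.5233216736947793
[[ 0.43 -0.83  0.19 -1.    0.4   0.13 -0.03  0.69]
 [ 0.61  0.41 -0.32 -0.42  0.38  0.45 -0.52 -0.62]]
scene [615.94  38.29   0.18] 10.277677397999087 0.5683844312040772
scene [611.81  31.35   0.18 128.19   0.39] [10.42 22.31] 0.38256731588845344
[[-0.13  0.09 -0.42  0.34  0.12]
 [-0.52  0.42 -0.59  0.09  0.57]]
both [614.87  37.27   0.17] 9.7084183486515 0.6566818450311119
both [614.82  37.02   0.17 133.55   0.39] [ 9.74 22.08] 0.6180536891769293
[[-0.1  -0.41  0.55 -0.92  0.55  0.42 -0.36  1.1  -0.21 -0.63  0.18  0.81
   0.69]
 [ 0.88  0.07 -0.77 -0.36  0.55  0.42 -0.22 -0.91 -1.1   0.98 -0.04  0.23
   0.32]]
```

```bash
cat >> h.py <<'E'
def pose(s): return np.array(s['eef_pos'],float), Ro.from_euler('xyz',s['tcp_rot'])
def down(yaw): return Ro.from_euler('z',yaw)*Ro.from_euler('x',np.pi)
def plan(p0,R0,p1,R1,n=None,vmax=38.,wmax=.115):
    """identical rows from pose0 to pose1; prints"""
    dR=(R0.inv()*R1).as_rotvec(); dp=R0.inv().apply(np.asarray(p1)-p0)
    if n is None: n=max(1,int(np.ceil(max(np.linalg.norm(dp)/vmax,np.linalg.norm(dR)/wmax))))
    w=dR/n; A=sum(Ro.from_rotvec(w*k).as_matrix() for k in range(n))
    t=np.linalg.solve(A,dp)
    print("rows",n,"trans m",np.round(t/1000,4).tolist(),"twist",np.round(w,4).tolist(), "|t|",round(float(np.linalg.norm(t)),1))
    return n,t,w
E
python3 - <<'E'
from h import *; from rig import r
np.set_printoptions(precision=3,suppress=True)
s=r.sense(); p,R=pose(s); c=r.calibration("wrist"); 
Rc=np.array(c['R']); o=-Rc.T@c['t']; print(c['fx'],c['cx'],c['cy'],c['k1'])
print("cam origin in tool",R.inv().apply(o-p)); print("cam axes in tool\n",(R.inv().as_matrix()@Rc.T))
plan(p,R,[454,360,200],down(np.pi/2+np.radians(3.3)))
E
```

```text
354.2634605641456 324.66819369134964 200.77263634474895 0.02134945529153855
cam origin in tool [  74.73     0.707 -176.744]
cam axes in tool
 [[-0.001 -0.956 -0.292]
 [ 1.    -0.001 -0.   ]
 [ 0.    -0.292  0.956]]
rows 11 trans m [-0.0363, 0.005, -0.0002] twist [-0.0001, 0.0001, 0.1133] |t| 36.6
```

Call:
jog_arm(moves=[{"grip": -1,"translation": [-0.0363,0.005,0],"twist": [0,0,0.1133]},{"grip": -1,"translation": [-0.0363,0.005,0],"twist": [0,0,0.1133]},{"grip": -1,"translation": [-0.0363,0.005,0],"twist": [0,0,0.1133]},{"grip": -1,"translation": [-0.0363,0.005,0],"twist": [0,0,0.1133]},{"grip": -1,"translation": [-0.0363,0.005,0],"twist": [0,0,0.1133]},{"grip": -1,"translation": [-0.0363,0.005,0],"twist": [0,0,0.1133]},{"grip": -1,"translation": [-0.0363,0.005,0],"twist": [0,0,0.1133]},{"grip": -1,"translation": [-0.0363,0.005,0],"twist": [0,0,0.1133]},{"grip": -1,"translation": [-0.0363,0.005,0],"twist": [0,0,0.1133]},{"grip": -1,"translation": [-0.0363,0.005,0],"twist": [0,0,0.1133]}])

```text
clock: 0.93
eef_pos: [444.6, 394.1, 197.8]
tcp_rot: [-3.142, 0.0, 1.736]
contact_force: [0.4, 0.7, 0.5]
opening: 1.001
```

Call:
jog_arm(moves=[{"grip": -1,"translation": [-0.0363,0.005,0],"twist": [0,0,0.1133]},{"grip": -1,"translation": [0,0,0],"twist": [0,0,0]},{"grip": -1,"translation": [0,0,0],"twist": [0,0,0]},{"grip": -1,"translation": [0,0,0],"twist": [0,0,0]}])

```text
clock: 1.27
eef_pos: [454.5, 360.7, 198.1]
tcp_rot: [-3.141, -0.0, 1.629]
contact_force: [0.4, -0.5, -1.0]
opening: 1.003
```

```bash
cat > snap.py <<'E'
import sys; from h import *; from rig import r
np.set_printoptions(precision=3,suppress=True)
n,name=sys.argv[1],sys.argv[2]
s=r.sense(); c=r.calibration(n); p,d=r.grab_frame(n)
np.savez(f"pics/{name}.npz",p=p,d=d,**{k:c[k] for k in c},pos=s['eef_pos'],rot=s['tcp_rot'])
cv2.imwrite(f"pics/{name}.png",p[:,:,::-1]); print(s['clock'],s['eef_pos'],s['tcp_rot'],s['contact_force'],s['opening'],np.abs(s['qvel']).max())
E
python3 snap.py wrist w1
```

```text
1.2667 [454.535 360.721 198.136] [-3.141 -0.     1.629] [ 0.408 -0.459 -0.951] 1.0026462377127414 0.022960678539814344
```

View pics/w1.png

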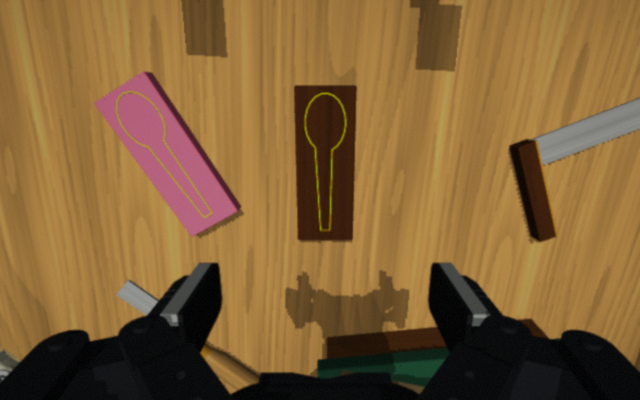

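```bash
cat > blankfit.py <<'E'
import sys; from h import *
np.set_printoptions(precision=2,suppress=True)
z=np.load(f"pics/{sys.argv[1]}.npz"); x0,y0,x1,y1=map(int,sys.argv[2:6]); c={k:z[k] for k in ('R','t')}; c.update({k:float(z[k]) for k in ('fx','fy','cx','cy','k1')})
S=4; sub=cv2.resize(z['p'][y0:y1,x0:x1],None,fx=S,fy=S,interpolation=cv2.INTER_CUBIC).astype(int)
m=((sub[:,:,0]<95)|((sub[:,:,2]<40))).astype(np.uint8)
m=cv2.morphologyEx(cv2.morphologyEx(m,cv2.MORPH_CLOSE,np.ones((17,17))),cv2.MORPH_OPEN,np.ones((17,17)))
k=max(cv2.findContours(m,cv2.RETR_EXTERNAL,cv2.CHAIN_APPROX_NONE)[0],key=cv2.contourArea)[:,0,:]
uv=(k+.5)/S-.5+[x0,y0]
W=onz(c,uv,18.)[:,:2].astype(np.float32); rc=cv2.minAreaRect(W); print(rc); print(cv2.boxPoints(rc))
C=cloud(c,z['d'])[y0+20:y1-20,x0+20:x1-20]; print("z med",np.median(C[...,2]))
cv2.imwrite("pics/m_%s.png"%sys.argv[1],m*255)
E
python3 blankfit.py w1 280 70 370 255; python3 - <<'E'
from h import *
z=np.load("pics/w1.npz"); c={k:z[k] for k in ('R','t')}; c.update({k:float(z[k]) for k in ('fx','fy','cx','cy','k1')})
print(onz(c,[(295,86),(355,86),(353,240),(298,240)],18)); print(proj(c,[[454,360,18],[454.5,360.7,198]]))
E
```

```text
((454.6697082519531, 362.16796875), (60.11709976196289, 161.7706756591797), 3.2374134063720703)
[[420.09 441.23]
 [429.23 279.71]
 [489.25 283.11]
 [480.11 444.62]]
z med 19.031552538509118
[[421.63686344 440.03252804  18.        ]
 [478.93440506 443.30412528  18.        ]
 [489.88272288 284.20031444  18.        ]
 [430.04678233 280.7941718   18.        ]]
[[324.05479797 169.98120515]
 [324.64830907 238.36860264]]
```

View pics/m_w1.png

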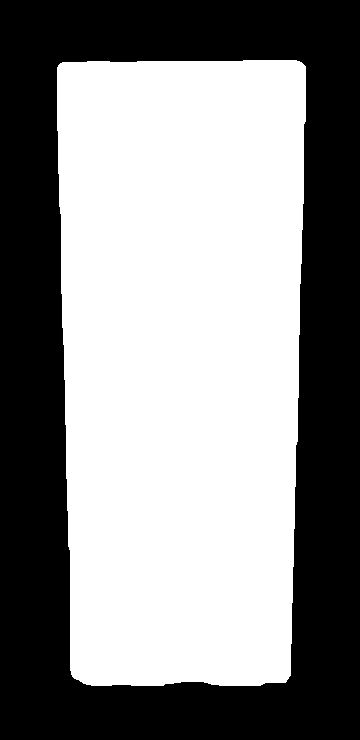

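Call:
jog_arm(moves=[{"grip": -1,"translation": [0.0006,0,0.03],"twist": [0,0,0]},{"grip": -1,"translation": [0,0,0.038],"twist": [0,0,0]},{"grip": -1,"translation": [0,0,0.038],"twist": [0,0,0]},{"grip": -1,"translation": [0,0,0.035],"twist": [0,0,0]},{"grip": -1,"translation": [0,0,0.025],"twist": [0,0,0]},{"grip": -1,"translation": [0,0,0.015],"twist": [0,0,0]},{"grip": -1,"translation": [0,0,0.01],"twist": [0,0,0]},{"grip": -1,"translation": [0,0,0],"twist": [0,0,0]}])

```text
clock: 1.98
eef_pos: [452.9, 361.4, 5.0]
tcp_rot: [-3.139, 0.002, 1.631]
contact_force: [0.6, -0.5, -0.6]
opening: 0.999
```

Call:
jog_arm(moves=[{"grip": -1,"translation": [0,0,0.003],"twist": [0,0,0]},{"grip": 0.0,"translation": [0,0,0],"twist": [0,0,0]},{"grip": 0.2,"translation": [0,0,0],"twist": [0,0,0]},{"grip": 1,"translation": [0,0,0],"twist": [0,0,0]},{"grip": 1,"translation": [0,0,0],"twist": [0,0,0]},{"grip": 1,"translation": [0,0,0],"twist": [0,0,0]}], squeeze=40)

```text
clock: 2.48
eef_pos: [454.8, 361.4, 4.8]
tcp_rot: [3.141, -0.001, 1.628]
contact_force: [-0.8, 1.0, -0.5]
opening: 0.304
```

```bash
python3 snap.py wrist w2
```

```text
2.4833 [454.833 361.382   4.817] [ 3.141 -0.001  1.628] [-0.772  1.011 -0.462] 0.30378713475006724 0.003651274582201516
```

View pics/w2.png

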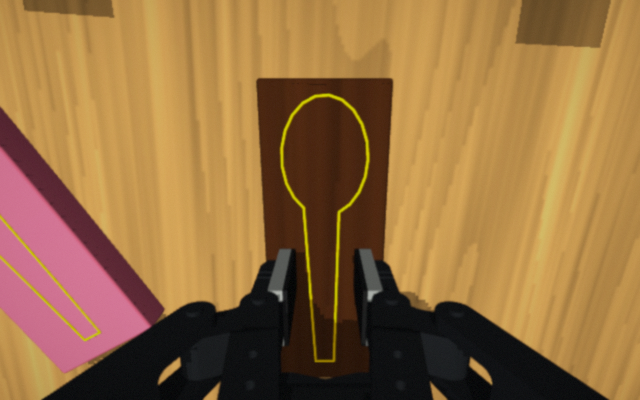

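Call:
jog_arm(moves=[{"grip": 0.3,"translation": [0,0,-0.02],"twist": [0,0,0]},{"grip": -0.8,"translation": [0,0,0],"twist": [0,0,0]},{"grip": -0.8,"translation": [0,0,0],"twist": [0,0,0]},{"grip": -0.8,"translation": [0,0,0],"twist": [0,0,0]},{"grip": -0.8,"translation": [0,0,0],"twist": [0,0,0]}])

```text
clock: 2.95
eef_pos: [454.2, 361.0, 23.7]
tcp_rot: [-3.141, 0.0, 1.628]
contact_force: [-1.1, -0.2, -0.3]
opening: 0.893
```

```bash
python3 snap.py wrist w3
```

```text
2.95 [454.193 360.952  23.664] [-3.141  0.     1.628] [-1.075 -0.18  -0.291] 0.8925530141997624 0.0031129267333946387
```

View pics/w3.png

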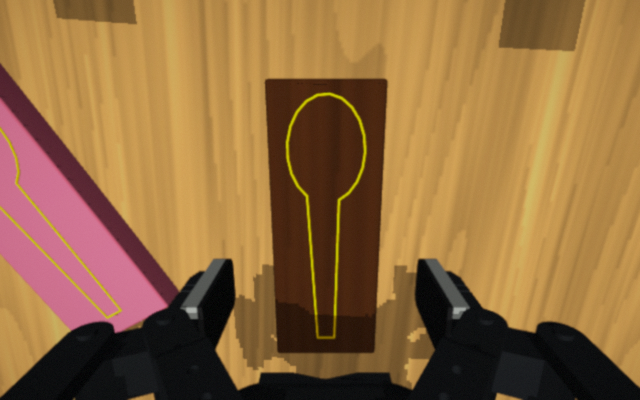

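```bash
cat >> h.py <<'E'
def load(n):
    z=np.load(f"pics/{n}.npz"); c={k:z[k] for k in ('R','t')}; c.update({k:float(z[k]) for k in ('fx','fy','cx','cy','k1')}); return z,c
E
python3 blankfit.py w3 250 60 410 358;python3 - <<'E'
from h import *
np.set_printoptions(precision=1,suppress=True)
for n in ("w1","w2","w3"):
    z,c=load(n); C=cloud(c,z['d']); R=Ro.from_euler('xyz',z['rot'])
    T=R.inv().apply(C.reshape(-1,3)-z['pos'])
    ok=(z['d'].ravel()>0)&(np.abs(T[:,1])<60)&(np.abs(T[:,0])<14)&(T[:,2]>-40)&(T[:,2]<25)&(np.abs(T[:,1])>8)
    q=T[ok]; print(n,len(q))
    for sgn in(1,-1):
        a=q[(q[:,1]*sgn>0)&(C.reshape(-1,3)[ok][:,2]>21)]; print(sgn,len(a),"max tool z",np.percentile(a[:,2],[50,90,98,100]) if len(a) else "")
E
```

```text
((454.3997802734375, 362.04437255859375), (60.59342956542969, 161.04360961914062), 3.4577794075012207)
[[419.3  440.59]
 [429.01 279.84]
 [489.5  283.5 ]
 [479.78 444.25]]
z med 18.970804481607633
w1 0
1 0 max tool z 
-1 0 max tool z 
w2 7946
1 79 max tool z [-37.8 -35.4 -34.3 -33.2]
-1 87 max tool z [-37.8 -35.2 -34.4 -16.2]
w3 7671
1 3 max tool z [2.5 2.5 2.5 2.5]
-1 0 max tool z
```

```bash
python3 - <<'E'
from h import *
np.set_printoptions(precision=1,suppress=True)
for n,half in (("w1",42.5),("w2",13),("w3",38)):
    z,c=load(n); R=Ro.from_euler('xyz',z['rot'])
    for s in (0,5,10,13,18):
        P=[[x,sg*half,-s] for sg in (1,-1) for x in (11,-11)]
        print(n,s,proj(c,R.apply(P)+z['pos']).ravel())
E
python3 -c "
import cv2
a=cv2.imread('pics/w3.png')[240:350,150:500]; cv2.imwrite('pics/w3c.png',cv2.resize(a,None,fx=2.25,fy=2.25))
a=cv2.imread('pics/w2.png')[240:350,150:500]; cv2.imwrite('pics/w2c.png',cv2.resize(a,None,fx=2.25,fy=2.25))"
```

```text
w1 0 [405.  219.2 402.4 257.  244.4 219.3 247.1 257.2]
w1 5 [407.1 222.5 404.3 261.2 242.3 222.6 245.1 261.3]
w1 10 [409.3 226.  406.4 265.5 240.1 226.1 243.1 265.7]
w1 13 [410.7 228.1 407.7 268.3 238.7 228.3 241.8 268.5]
w1 18 [413.1 232.  410.  273.  236.3 232.1 239.5 273.2]
w2 0 [349.2 219.2 348.4 257.  300.2 219.3 301.  257.1]
w2 5 [349.9 222.5 349.1 261.2 299.5 222.6 300.4 261.2]
w2 10 [350.5 226.  349.7 265.5 298.9 226.1 299.8 265.6]
w2 13 [351.  228.2 350.1 268.3 298.4 228.3 299.4 268.3]
w2 18 [351.7 232.  350.8 273.  297.7 232.1 298.7 273.1]
w3 0 [396.5 219.1 394.2 257.  253.  219.3 255.4 257.1]
w3 5 [398.4 222.4 396.  261.1 251.1 222.6 253.6 261.3]
w3 10 [400.4 225.9 397.8 265.5 249.1 226.1 251.8 265.7]
w3 13 [401.6 228.1 399.  268.2 247.9 228.3 250.6 268.4]
w3 18 [403.8 231.9 401.  273.  245.7 232.1 248.6 273.2]
```

View pics/w3c.png

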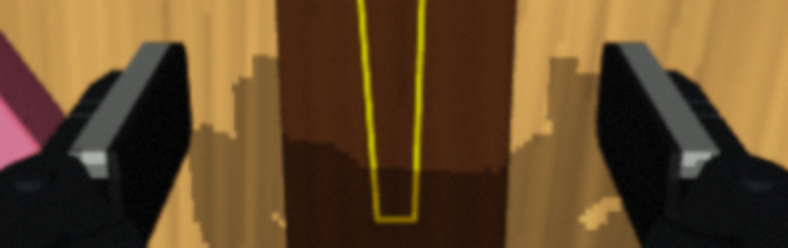

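View pics/w2c.png

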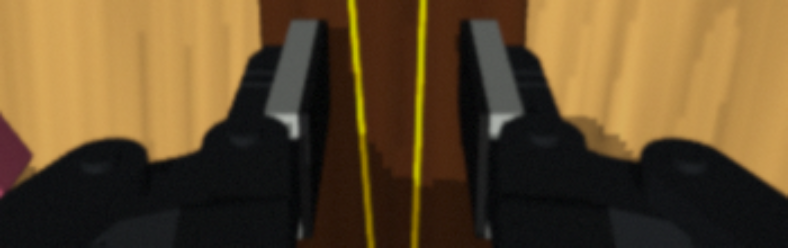

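```bash
python3 snap.py scene s1; python3 - <<'E'
from h import *
z,c=load("s1"); R=Ro.from_euler('xyz',z['rot'])
P=[R.apply([0,sg*38,-s])+z['pos'] for s in (0,10,40) for sg in (1,-1)]
q=proj(c,P); print(q)
a=z['p'][:,:,::-1].copy()
x0,y0=330,220
b=cv2.resize(a[y0:y0+160,x0:x0+200],None,fx=4,fy=3.75,interpolation=cv2.INTER_CUBIC)
for i,(u,v) in enumerate(q): cv2.circle(b,(int((u-x0)*4),int((v-y0)*3.75)),4,[(0,0,255),(0,255,0),(255,0,0)][i//2],-1)
cv2.imwrite("pics/s1c.png",b)
E
```

```text
3.0 [454.132 360.886  23.573] [-3.141  0.001  1.628] [0.225 0.65  0.149] 0.8965066619920892 0.0024258835417774053
[[402.15789601 331.19836111]
 [427.27835999 314.37087921]
 [402.93821088 328.15531059]
 [428.19313006 311.3303421 ]
 [405.34282137 318.74630686]
 [431.0071216  301.9445815 ]]
```

View pics/s1c.png

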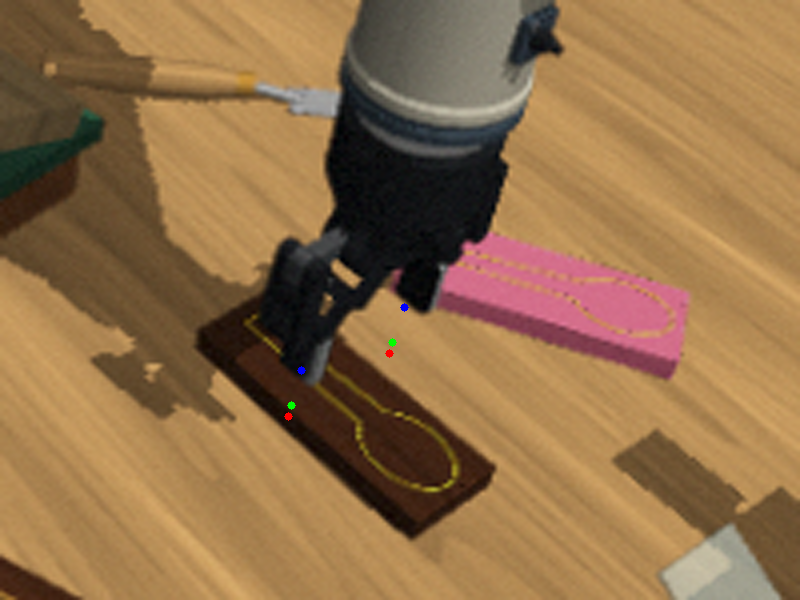

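```bash
python3 - <<'E'
from h import *
from scipy.optimize import least_squares
obs={"w1":(85*1.0,(219,264),(431,264)),"w2":(85*.304,(294.5,249),(355.3,249)),"w3":(85*.893,(232,259),(416.7,259))}
for n,(op,a,b) in obs.items():
    z,c=load(n); R=Ro.from_euler('xyz',z['rot'])
    # also rear end
    f=lambda q: (proj(c,R.apply([[q[0],q[2]+op/2,q[1]],[q[0],q[2]-op/2,q[1]]])+z['pos'])-np.array([b,a])).ravel()
    s=least_squares(f,[0,-10,0]); print(n,op,"x,z,y tool",s.x,"res",s.fun)
E
```

```text
w1 85.0 x,z,y tool [  9.36815522 -47.96200808   0.08958725] res [ 0.00013473 -0.11748389  0.0003948   0.11746035]
w2 25.84 x,z,y tool [ 11.62652711 -38.69084636   0.06632793] res [-2.09996928e-05 -3.39885518e-02  5.49532622e-05  3.39865553e-02]
w3 75.905 x,z,y tool [  9.67930031 -44.20070137  -0.19542526] res [ 7.10555910e-05 -1.05014635e-01  3.09695241e-04  1.04996710e-01]
```

```bash
python3 -c "
import cv2
a=cv2.imread('pics/w1.png')[250:340,150:500]; cv2.imwrite('pics/w1c.png',cv2.resize(a,None,fx=2.25,fy=2.25))"
```

View pics/w1c.png

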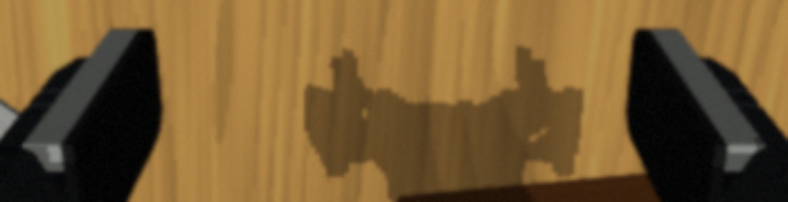

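Call:
jog_arm(moves=[{"grip": -0.8,"translation": [0,0,0.02],"twist": [0,0,0]},{"grip": -0.8,"translation": [0,0,0.015],"twist": [0,0,0]},{"grip": -0.8,"translation": [0,0,0.01],"twist": [0,0,0]},{"grip": -0.8,"translation": [0,0,0.008],"twist": [0,0,0]},{"grip": -0.8,"translation": [0,0,0.005],"twist": [0,0,0]},{"grip": -0.8,"translation": [0,0,0],"twist": [0,0,0]}])

```text
clock: 3.55
eef_pos: [454.0, 360.8, -34.9]
tcp_rot: [-3.14, 0.001, 1.628]
contact_force: [-0.6, -0.5, 1.3]
opening: 0.902
```

```bash
python3 snap.py wrist w4; python3 snap.py scene s2;  python3 -c "
import cv2
a=cv2.imread('pics/s2.png')[220:380,330:530]; b=cv2.imread('pics/w4.png'); 
cv2.imwrite('pics/s2c.png',cv2.resize(a,None,fx=4,fy=3.75,interpolation=cv2.INTER_CUBIC))"
```

```text
3.55 [453.962 360.785 -34.861] [-3.14   0.001  1.628] [-0.585 -0.493  1.326] 0.901533961878809 0.021871900231731533
3.6 [454.333 361.087 -34.145] [-3.141  0.     1.628] [ 0.192 -0.132 -0.337] 0.8981750979032409 0.015911460463108196
```

View pics/s2c.png

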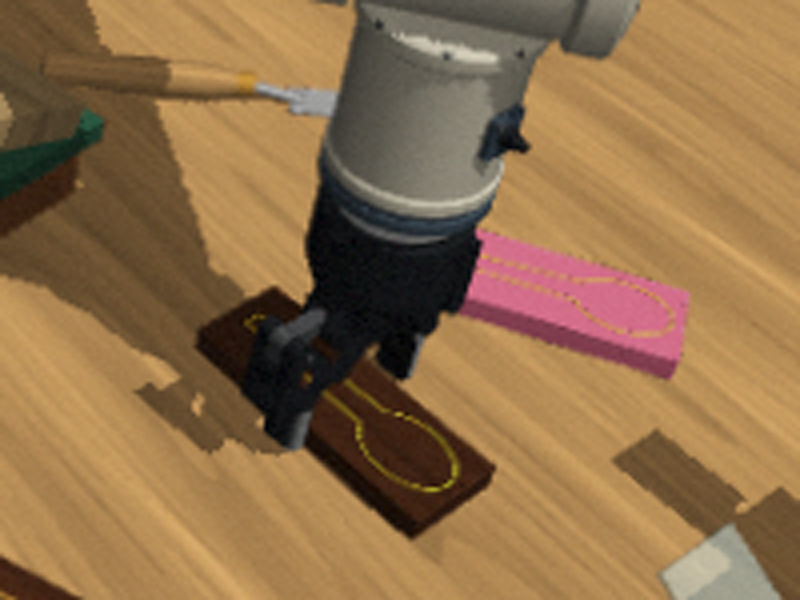

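View pics/w4.png

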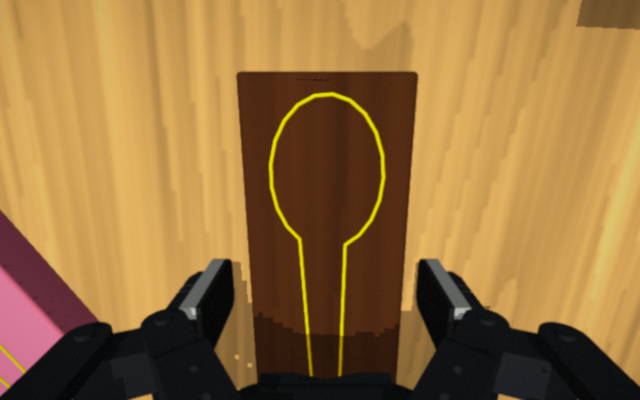

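Call:
jog_arm(moves=[{"grip": -0.5,"translation": [0,0,0.001],"twist": [0,0,0]},{"grip": 1,"translation": [0,0,0],"twist": [0,0,0]},{"grip": 1,"translation": [0,0,0],"twist": [0,0,0]},{"grip": 1,"translation": [0,0,0],"twist": [0,0,0]},{"grip": 1,"translation": [0,0,0],"twist": [0,0,0]}], squeeze=50)

```text
clock: 4.07
eef_pos: [455.0, 361.6, -34.0]
tcp_rot: [3.14, -0.001, 1.628]
contact_force: [-1.4, -0.9, 6.0]
opening: 0.684
```

Call:
jog_arm(moves=[{"grip": 1,"translation": [0,0,-0.01],"twist": [0,0,0]},{"grip": 1,"translation": [0,0,-0.02],"twist": [0,0,0]},{"grip": 1,"translation": [0,0,-0.035],"twist": [0,0,0]},{"grip": 1,"translation": [0,0,-0.035],"twist": [0,0,0]},{"grip": 1,"translation": [0,0,-0.035],"twist": [0,0,0]},{"grip": 1,"translation": [0,0,-0.03],"twist": [0,0,0]},{"grip": 1,"translation": [0,0,-0.02],"twist": [0,0,0]},{"grip": 1,"translation": [0,0,0],"twist": [0,0,0]}])

```text
clock: 4.73
eef_pos: [456.6, 362.9, 155.6]
tcp_rot: [3.135, -0.004, 1.629]
contact_force: [0.6, 0.5, -0.8]
opening: 0.69
```

```bash
cat >> h.py <<'E'
BO=np.array([614.87,37.27,135.]); BYAW=np.radians(9.72)
def b2w(q,yaw=None): return BO+boardR(BYAW).apply(q)
def w2b(q): return boardR(BYAW).inv().apply(np.asarray(q)-BO)
# tool attitudes on board: columns tool x,y,z in board axes
def boardtool(xa,ya): # xa,ya board-axis vectors
    M=np.c_[xa,ya,np.cross(xa,ya)]; return boardR(BYAW)*Ro.from_matrix(M)
E
python3 snap.py wrist w5; python3 - <<'E'
from h import *; from rig import r
s=r.sense(); p,R=pose(s)
Rt=boardtool([0,1,0],[1,0,0]); print(Rt.as_euler('xyz'), Rt.as_matrix())
t=b2w([-50,0,80-43]); print(t); plan(p,R,t,Rt)
print(w2b(p))
E
```

```text
4.7333 [456.6   362.89  155.608] [ 3.135 -0.004  1.629] [ 0.619  0.54  -0.774] 0.6904447558841229 0.0742851865261719
[2.75762022 0.         1.74044233] [[-0.16883344  0.91387375  0.36922896]
 [ 0.9856446   0.15653964  0.06324612]
 [ 0.          0.37460659 -0.92718385]]
[555.51484058  27.1029113  150.57547295]
rows 10 trans m [-0.0344, 0.0062, 0.0012] twist [-0.0379, 0.0019, -0.0111] |t| 35.0
[-87.96238704 347.08167415  54.94928181]
```

View pics/w5.png

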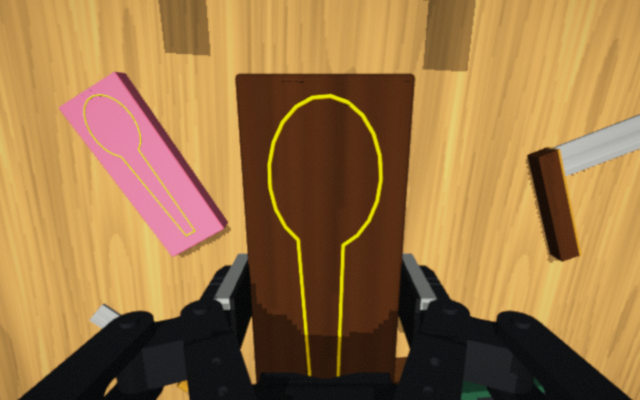

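Call:
jog_arm(moves=[{"grip": 1,"translation": [-0.0344,0.0062,0.0012],"twist": [-0.0379,0.0019,-0.0111]},{"grip": 1,"translation": [-0.0344,0.0062,0.0012],"twist": [-0.0379,0.0019,-0.0111]},{"grip": 1,"translation": [-0.0344,0.0062,0.0012],"twist": [-0.0379,0.0019,-0.0111]},{"grip": 1,"translation": [-0.0344,0.0062,0.0012],"twist": [-0.0379,0.0019,-0.0111]},{"grip": 1,"translation": [-0.0344,0.0062,0.0012],"twist": [-0.0379,0.0019,-0.0111]},{"grip": 1,"translation": [-0.0344,0.0062,0.0012],"twist": [-0.0379,0.0019,-0.0111]},{"grip": 1,"translation": [-0.0344,0.0062,0.0012],"twist": [-0.0379,0.0019,-0.0111]},{"grip": 1,"translation": [-0.0344,0.0062,0.0012],"twist": [-0.0379,0.0019,-0.0111]},{"grip": 1,"translation": [-0.0344,0.0062,0.0012],"twist": [-0.0379,0.0019,-0.0111]},{"grip": 1,"translation": [-0.0344,0.0062,0.0012],"twist": [-0.0379,0.0019,-0.0111]}])

```text
clock: 5.62
eef_pos: [552.7, 24.4, 146.6]
tcp_rot: [2.763, 0.003, 1.741]
contact_force: [1.4, 1.5, -1.0]
opening: 0.686
```

Call:
jog_arm(moves=[{"grip": 1,"translation": [0,0,0],"twist": [0,0,0]},{"grip": 1,"translation": [0,0,0],"twist": [0,0,0]},{"grip": 1,"translation": [0,0,0],"twist": [0,0,0]}])

```text
clock: 5.87
eef_pos: [552.8, 26.0, 146.8]
tcp_rot: [2.765, 0.002, 1.739]
contact_force: [-0.5, 0.4, -0.8]
opening: 0.684
```

```bash
python3 snap.py wrist w6;python3 snap.py top t6; python3 snap.py scene s6; python3 - <<'E'
from h import *; from rig import r
s=r.sense(); p,R=pose(s)
Rt=boardtool([0,1,0],[1,0,0]); print(w2b(p), (Rt.inv()*R).as_rotvec())
z,c=load("w6")
# project board features for check
P=[[-96.5,55,0],[-96.5,-55,0],[0,140,0],[7,100,0],[-7,100,0],[-125,140,0],[55,140,0],[-125,-140,0]]
q=proj(c,[b2w(a) for a in P]); print(np.c_[P,q].round(1))
b=cv2.imread("pics/w6.png")
for u,v in q: cv2.circle(b,(int(u),int(v)),3,(0,255,0),-1)
cv2.imwrite("pics/w6o.png",b)
for n in ("t6","s6"):
    z,c=load(n); q=proj(c,[b2w(a) for a in P]); b=cv2.imread(f"pics/{n}.png")
    for u,v in q: cv2.circle(b,(int(u),int(v)),2,(0,255,0),-1)
    y0,x0=(80,190) if n=="t6" else (130,190)
    cv2.imwrite(f"pics/{n}o.png",cv2.resize(b[y0:y0+170,x0:x0+210],None,fx=3.5,fy=3.5,interpolation=cv2.INTER_CUBIC))
E
```

```text
5.8667 [552.78   25.964 146.792] [2.765 0.002 1.739] [-0.512  0.363 -0.781] 0.6836056175009271 0.03348418855453369
5.9167 [553.043  26.697 147.074] [2.764 0.002 1.74 ] [ 0.2   -0.015 -0.78 ] 0.6868925399608475 0.021747678816065957
5.9667 [553.326  27.154 147.351] [2.764 0.002 1.741] [ 1.028  0.29  -1.666] 0.6905974158325425 0.009831479438576153
[-52.93778872   0.62312095  34.92103081] [ 0.00586811 -0.00124062 -0.00216256]
[[ -96.5   55.     0.   251.8  127.1]
 [ -96.5  -55.     0.   261.8  292.3]
 [   0.   140.     0.   430.2  -43.9]
 [   7.   100.     0.   436.3   42.4]
 [  -7.   100.     0.   410.4   42.6]
 [-125.   140.     0.   184.8  -43.1]
 [  55.   140.     0.   540.1  -45.8]
 [-125.  -140.     0.   229.4  393.3]]
```

View pics/w6o.png

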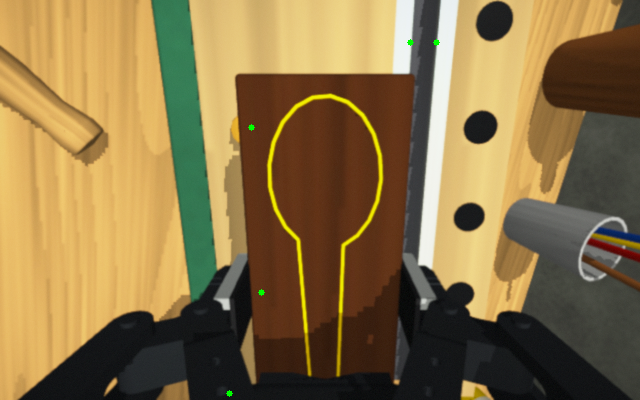

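View pics/t6o.png

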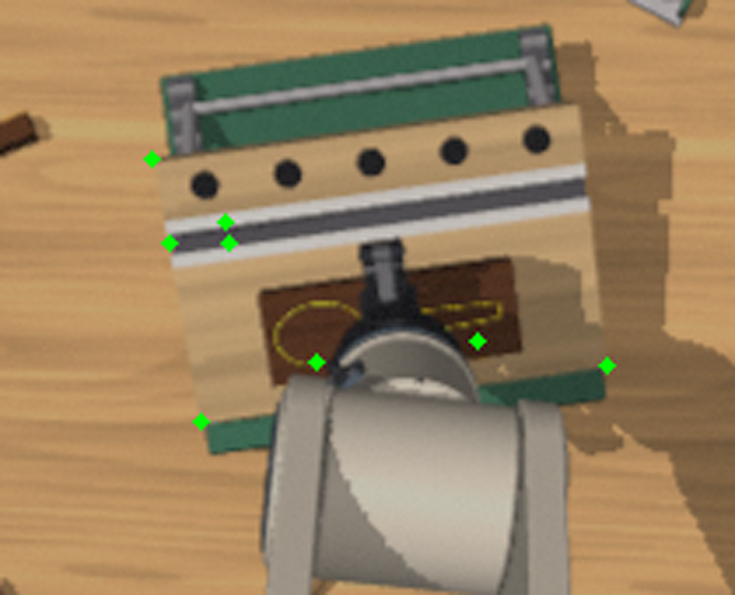

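View pics/s6o.png

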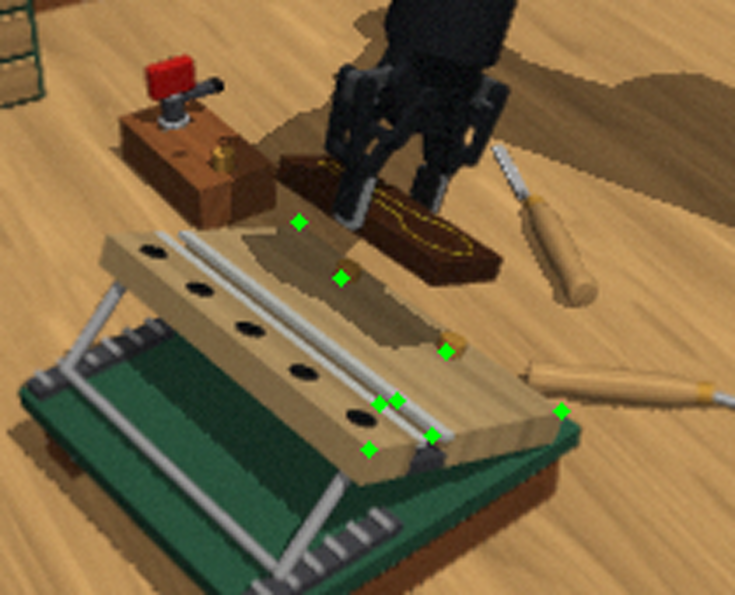

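Call:
jog_arm(moves=[{"grip": 1,"translation": [0,0.003,0.01],"twist": [0,0,0]},{"grip": 1,"translation": [0,0,0.02],"twist": [0,0,0]},{"grip": 1,"translation": [0,0,0.016],"twist": [0,0,0]},{"grip": 1,"translation": [0,0,0.01],"twist": [0,0,0]},{"grip": 1,"translation": [0,0,0.005],"twist": [0,0,0]},{"grip": 1,"translation": [0,0,0],"twist": [0,0,0]},{"grip": 1,"translation": [0,0,0],"twist": [0,0,0]}])

```text
clock: 6.6
eef_pos: [578.9, 30.7, 92.3]
tcp_rot: [2.763, 0.002, 1.741]
contact_force: [-0.3, -0.7, 0.1]
opening: 0.686
```

```bash
cat > st.py <<'E'
from h import *; from rig import r
np.set_printoptions(precision=2,suppress=True)
s=r.sense(); p,R=pose(s); Rb=boardR(BYAW)
print(s['clock'],"board pos",w2b(p),"att err tool",(boardtool([0,1,0],[1,0,0]).inv()*R).as_rotvec(),"F board",Rb.inv().apply(s['contact_force']),"M tool",R.inv().apply(s['wrist_torque']),s['opening'])
E
python3 st.py
```

```text
6.6 board pos [-49.87  -0.41 -25.88] att err tool [ 0.01 -0.   -0.  ] F board [-0.3  -0.62  0.27] M tool [ 0.27 -0.    0.  ] 0.6858270292574666
```

Call:
jog_arm(moves=[{"grip": 1,"translation": [0,0,0.002],"twist": [-0.006,0,0]},{"grip": 1,"translation": [0,0,0.002],"twist": [0,0,0]},{"grip": 1,"translation": [0,0,0.002],"twist": [0,0,0]},{"grip": 1,"translation": [0,0,0],"twist": [0,0,0]}])

```text
clock: 6.93
eef_pos: [581.3, 30.6, 87.0]
tcp_rot: [2.756, 0.002, 1.74]
contact_force: [-0.2, 0.1, -2.0]
opening: 0.69
```

```bash
python3 st.py; python3 snap.py scene s7; python3 -c "
import cv2
b=cv2.imread('pics/s7.png'); cv2.imwrite('pics/s7c.png',cv2.resize(b[160:280,220:400],None,fx=4.4,fy=4.4,interpolation=cv2.INTER_CUBIC))"
```

```text
6.9333 board pos [-49.7   -0.88 -31.65] att err tool [-0. -0. -0.] F board [-0.88  0.15 -1.77] M tool [ 0.21  0.07 -0.01] 0.6900438446122972
6.9333 [581.285  30.624  87.033] [2.756 0.002 1.74 ] [-0.178  0.124 -1.972] 0.6900438446122972 0.010086794109499388
```

View pics/s7c.png

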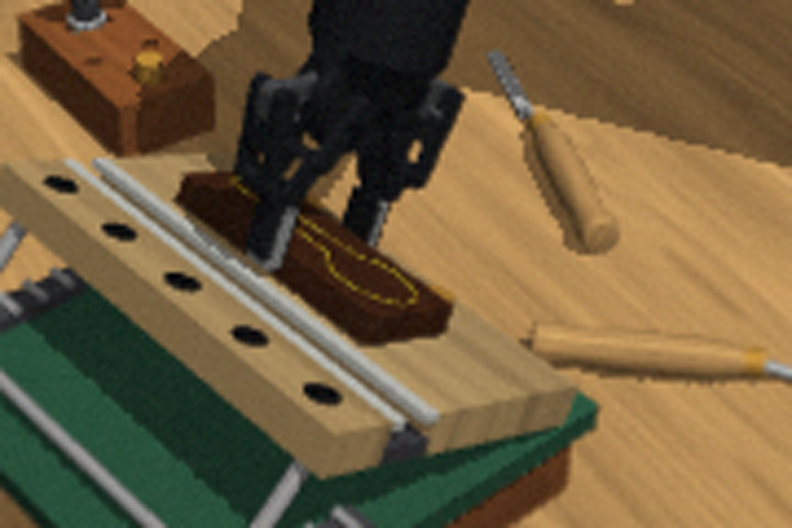

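Call:
jog_arm(moves=[{"grip": 1,"translation": [0,0,0.001],"twist": [0,0,0]},{"grip": 1,"translation": [0,-0.002,0.0],"twist": [0,0,0]},{"grip": 1,"translation": [0,-0.002,0.0],"twist": [0,0,0]},{"grip": 1,"translation": [0,-0.001,0],"twist": [0,0,0]},{"grip": 1,"translation": [0,0,0],"twist": [0,0,0]}])

```text
clock: 7.4
eef_pos: [576.5, 29.9, 83.9]
tcp_rot: [2.757, 0.002, 1.74]
contact_force: [-1.0, -0.8, -1.1]
opening: 0.685
```

```bash
python3 st.py
```

```text
7.4 board pos [-55.39  -0.76 -32.76] att err tool [-0. -0. -0.] F board [-1.44 -0.59 -0.57] M tool [ 0.25 -0.01 -0.  ] 0.6848611892663372
```

Call:
jog_arm(moves=[{"grip": 1,"translation": [0,0,0.001],"twist": [0,0,0]},{"grip": 1,"translation": [0,-0.001,0],"twist": [0,0,0]},{"grip": 1,"translation": [0,-0.001,0],"twist": [0,0,0]},{"grip": 1,"translation": [0,0,0],"twist": [0,0,0]}])

```text
clock: 7.73
eef_pos: [575.4, 29.7, 82.3]
tcp_rot: [2.756, 0.002, 1.74]
contact_force: [0.1, 0.5, -0.4]
opening: 0.688
```

```bash
python3 st.py
```

```text
7.7333 board pos [-57.01  -0.77 -33.76] att err tool [-0. -0. -0.] F board [ 0.02  0.46 -0.4 ] M tool [ 0.24  0.01 -0.02] 0.6879402030767761
```

Call:
jog_arm(moves=[{"grip": 1,"translation": [0,-0.001,0.0005],"twist": [0,0,0]},{"grip": 1,"translation": [0,-0.001,0.0005],"twist": [0,0,0]},{"grip": 1,"translation": [0,0,0],"twist": [0,0,0]}])

```text
clock: 7.98
eef_pos: [575.5, 29.7, 82.3]
tcp_rot: [2.753, 0.002, 1.74]
contact_force: [-4.3, 2.6, 14.4]
opening: 0.684
```

```bash
python3 st.py;python3 snap.py wrist w8
```

```text
7.9833 board pos [-56.9   -0.84 -33.8 ] att err tool [-0. -0. -0.] F board [ 1.86  3.25 14.79] M tool [0.23 0.46 0.07] 0.6844957287623025
7.9833 [575.49   29.677  82.342] [2.753 0.002 1.74 ] [-4.309  2.563 14.407] 0.6844957287623025 0.003053558148977091
```

View pics/w8.png

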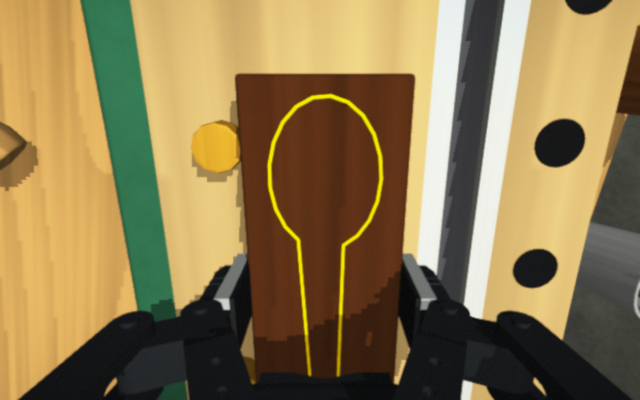

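Call:
jog_arm(moves=[{"grip": 1,"translation": [0,0,-0.001],"twist": [0,0,0]},{"grip": 1,"translation": [0,-0.001,0],"twist": [0,0,0]},{"grip": 1,"translation": [0,-0.001,0],"twist": [0,0,0]},{"grip": 1,"translation": [0,0,0],"twist": [0,0,0]}])

```text
clock: 8.37
eef_pos: [574.9, 29.3, 82.7]
tcp_rot: [2.75, 0.003, 1.74]
contact_force: [6.7, 4.0, 5.0]
opening: 0.687
```

```bash
python3 st.py
```

```text
8.3667 board pos [-57.38  -1.05 -33.18] att err tool [-0.01 -0.   -0.  ] F board [8.61 2.81 1.91] M tool [-1.03  0.55  0.06] 0.6866431858257716
```

Call:
jog_arm(moves=[{"grip": 1,"translation": [0,-0.0005,0.0007],"twist": [0,0,0]},{"grip": 1,"translation": [0,0,0.0],"twist": [0,0,0]},{"grip": -0.5,"translation": [0,0,0],"twist": [0,0,0]},{"grip": -0.7,"translation": [0,0,0],"twist": [0,0,0]},{"grip": -0.8,"translation": [0,0,0],"twist": [0,0,0]},{"grip": -0.8,"translation": [0,0,0],"twist": [0,0,0]}])

```text
clock: 8.87
eef_pos: [570.9, 29.0, 79.5]
tcp_rot: [2.758, 0.002, 1.74]
contact_force: [-0.0, -0.1, 0.4]
opening: 0.897
```

```bash
python3 st.py; python3 snap.py wrist w9
```

```text
8.8667 board pos [-62.32  -0.73 -34.69] att err tool [ 0. -0. -0.] F board [ 0.11 -0.12  0.38] M tool [ 0.2  -0.02  0.04] 0.8974226036652796
8.8667 [570.852  28.993  79.49 ] [2.758 0.002 1.74 ] [-0.018 -0.121  0.399] 0.8974226036652796 0.0017123854934332548
```

View pics/w9.png

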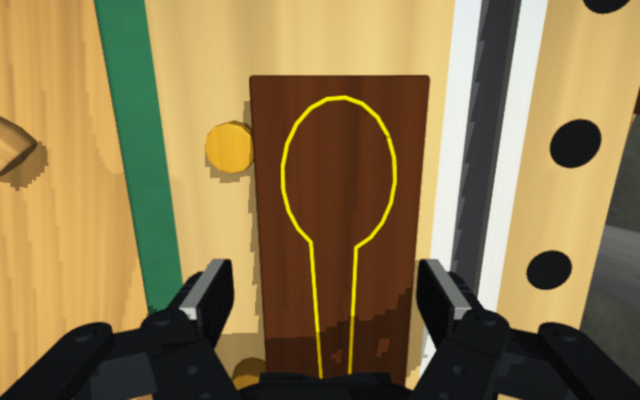

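Call:
jog_arm(moves=[{"grip": -0.8,"translation": [0,0.004,0],"twist": [0,0,0]},{"grip": -0.8,"translation": [0,0,-0.015],"twist": [0,0,0]},{"grip": -0.9,"translation": [0,0,-0.035],"twist": [0,0,0]},{"grip": -1,"translation": [0,0,-0.04],"twist": [0,0,0]},{"grip": -1,"translation": [0,0,-0.04],"twist": [0,0,0]},{"grip": -1,"translation": [0,0,-0.04],"twist": [0,0,0]},{"grip": -1,"translation": [0,0,-0.03],"twist": [0,0,0]},{"grip": -1,"translation": [0,0,0],"twist": [0,0,0]},{"grip": -1,"translation": [0,0,0],"twist": [0,0,0]},{"grip": -1,"translation": [0,0,0],"twist": [0,0,0]}])

```text
clock: 9.75
eef_pos: [501.0, 17.4, 266.3]
tcp_rot: [2.757, 0.002, 1.74]
contact_force: [0.1, -0.2, -0.8]
opening: 0.999
```

```bash
python3 st.py; python3 snap.py wrist w10; python3 snap.py scene s10;  python3 - <<'E'
from h import *
b=cv2.imread('pics/s10.png'); cv2.imwrite('pics/s10c.png',cv2.resize(b[160:280,220:400],None,fx=4.4,fy=4.4,interpolation=cv2.INTER_CUBIC))
z,c=load("w10"); P=[[-96.5,55,12],[-96.5,-55,12],[7,100,0],[-7,100,0],[7,0,0],[-7,0,0],[-7,-50,0],[7,-50,0],[-125,0,0],[55,0,0],[-125,100,0],[-87,80,18],[-27,80,18],[-87,-80,18],[-27,-80,18]]
q=proj(c,[b2w(a) for a in P]); b=cv2.imread("pics/w10.png")
for u,v in q: cv2.circle(b,(int(round(u)),int(round(v))),2,(0,255,0),-1)
cv2.imwrite("pics/w10o.png",cv2.resize(b,None,fx=1.25,fy=1.25))
E
```

```text
9.75 board pos [-58.01  -0.36 165.05] att err tool [-0. -0. -0.] F board [-0.26 -0.19 -0.77] M tool [ 0.2  -0.01  0.  ] 0.9994749620785889
9.75 [500.975  17.397 266.299] [2.757 0.002 1.74 ] [ 0.082 -0.178 -0.81 ] 0.9994749620785889 0.029268774750342987
9.8 [500.691  17.467 265.514] [2.758 0.002 1.74 ] [-0.626  0.186  0.179] 0.9982566763492543 0.016269896600111182
```

View pics/w10o.png

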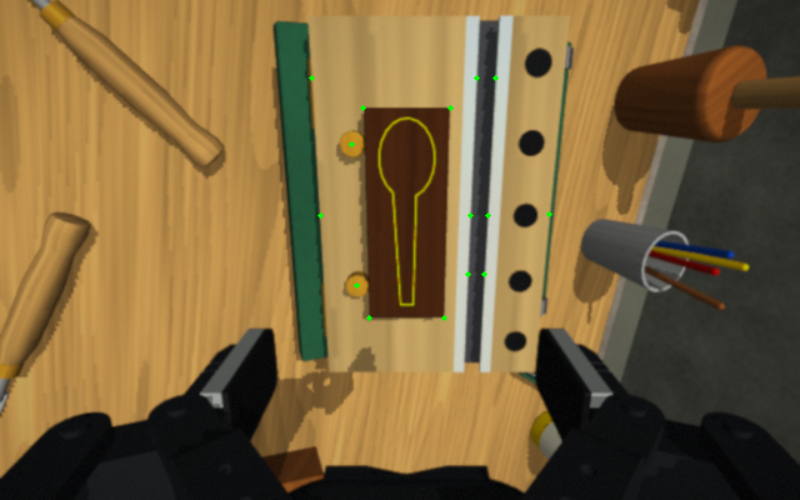

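View pics/s10c.png

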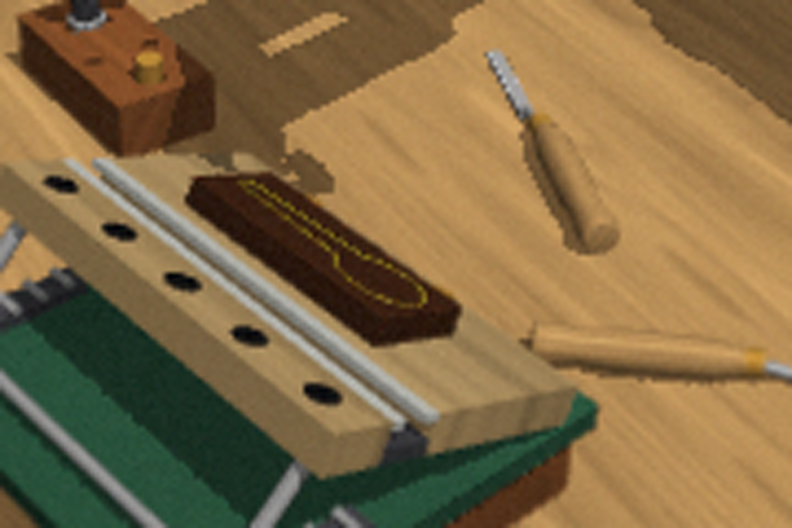

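```bash
cat > slot.py <<'E'
import sys; from h import *
np.set_printoptions(precision=2,suppress=True)
z,c=load(sys.argv[1]); g=cv2.cvtColor(z['p'],cv2.COLOR_RGB2GRAY).astype(float)
ys=[float(a) for a in sys.argv[2:]] or [100,60,20,0,-20,-50,-90]
Rb=boardR(BYAW)
for y in ys:
    xs=np.arange(-25,25,.1); uv=proj(c,[b2w([x,y,0]) for x in xs]).astype(np.float32)
    prof=cv2.remap(g.astype(np.float32),uv[:,:1],uv[:,1:],cv2.INTER_LINEAR).ravel()
    gr=np.gradient(cv2.GaussianBlur(prof[:,None],(1,9),2).ravel())
    m=(xs>-14)&(xs<14); 
    xa=xs[m][np.argmin(gr[m])]; xb=xs[m][np.argmax(gr[m])]
    print(y,"fall",xa,"rise",xb,"mid",(xa+xb)/2,"w",xb-xa)
E
python3 slot.py w10
```

```text
100 fall -6.299999999999734 rise 7.100000000000456 mid 0.40000000000036096 w 13.40000000000019
60 fall -6.5999999999997385 rise 6.800000000000452 mid 0.10000000000035669 w 13.40000000000019
20 fall -6.199999999999733 rise 7.200000000000458 mid 0.5000000000003624 w 13.40000000000019
0 fall -7.2999999999997485 rise 7.40000000000046 mid 0.05000000000035598 w 14.700000000000209
-20 fall -6.499999999999737 rise 6.600000000000449 mid 0.05000000000035598 w 13.100000000000186
-50 fall -6.499999999999737 rise 7.100000000000456 mid 0.30000000000035953 w 13.600000000000193
-90 fall -6.499999999999737 rise 7.000000000000455 mid 0.2500000000003588 w 13.500000000000192
```

```bash
python3 - <<'E'
from h import *; from rig import r
s=r.sense(); p,R=pose(s); print(s['qpos'],s['clock'])
for yaw in (0,np.pi): 
    print(yaw); plan(p,R,[505,-377,190],down(yaw))
z,c=load("s10"); 
b=cv2.imread('pics/s10.png'); 
ct=r.calibration("top"); cs=r.calibration("scene")
# knob centre: top pic (474,190)ish crop; red mask centroids
for n,c in (("top0",ct),("scene0",cs)):
    p=np.load(f"pics/{n}.npz")['p'].astype(int); m=(p[:,:,0]>110)&(p[:,:,1]<60)&(p[:,:,2]<70)
    v,u=np.nonzero(m); 
    sel=(u>400)&(u<500)&(v>150)&(v<230) if n=="top0" else (u>220)&(u<260)&(v>130)&(v<175)
    print(n,u[sel].mean(),v[sel].mean(),u[sel].min(),u[sel].max(),v[sel].min(),v[sel].max(),sel.sum())
E
```

```text
[-0.01961564 -0.12651788  2.09130067  0.09557591  0.80253977 -0.2430596 ] 9.85
0
rows 16 trans m [-0.0227, 0.0162, 0.0068] twist [0.0176, -0.0207, 0.1073] |t| 28.7
3.141592653589793
rows 13 trans m [-0.0222, -0.0248, 0.0018] twist [0.0243, 0.0207, -0.1063] |t| 33.4
top0 473.3893805309734 189.7787610619469 468 477 181 199 113
scene0 238.63716814159292 151.2566371681416 232 245 146 157 113
```

Call:
jog_arm(moves=[{"grip": -1,"translation": [-0.0227,0.0162,0.0068],"twist": [0.0176,-0.0207,0.1073]},{"grip": -1,"translation": [-0.0227,0.0162,0.0068],"twist": [0.0176,-0.0207,0.1073]},{"grip": -1,"translation": [-0.0227,0.0162,0.0068],"twist": [0.0176,-0.0207,0.1073]},{"grip": -1,"translation": [-0.0227,0.0162,0.0068],"twist": [0.0176,-0.0207,0.1073]},{"grip": -1,"translation": [-0.0227,0.0162,0.0068],"twist": [0.0176,-0.0207,0.1073]},{"grip": -1,"translation": [-0.0227,0.0162,0.0068],"twist": [0.0176,-0.0207,0.1073]},{"grip": -1,"translation": [-0.0227,0.0162,0.0068],"twist": [0.0176,-0.0207,0.1073]},{"grip": -1,"translation": [-0.0227,0.0162,0.0068],"twist": [0.0176,-0.0207,0.1073]}])

```text
clock: 10.52
eef_pos: [598.0, -182.6, 242.5]
tcp_rot: [2.952, -0.089, 0.866]
contact_force: [0.3, 0.1, -0.1]
opening: 0.998
```

Call:
jog_arm(moves=[{"grip": -1,"translation": [-0.0227,0.0162,0.0068],"twist": [0.0176,-0.0207,0.1073]},{"grip": -1,"translation": [-0.0227,0.0162,0.0068],"twist": [0.0176,-0.0207,0.1073]},{"grip": -1,"translation": [-0.0227,0.0162,0.0068],"twist": [0.0176,-0.0207,0.1073]},{"grip": -1,"translation": [-0.0227,0.0162,0.0068],"twist": [0.0176,-0.0207,0.1073]},{"grip": -1,"translation": [-0.0227,0.0162,0.0068],"twist": [0.0176,-0.0207,0.1073]},{"grip": -1,"translation": [-0.0227,0.0162,0.0068],"twist": [0.0176,-0.0207,0.1073]},{"grip": -1,"translation": [-0.0227,0.0162,0.0068],"twist": [0.0176,-0.0207,0.1073]},{"grip": -1,"translation": [-0.0227,0.0162,0.0068],"twist": [0.0176,-0.0207,0.1073]},{"grip": -1,"translation": [0,0,0],"twist": [0,0,0]},{"grip": -1,"translation": [0,0,0],"twist": [0,0,0]}])

```text
clock: 11.35
eef_pos: [505.0, -377.8, 189.6]
tcp_rot: [-3.139, 0.0, -0.001]
contact_force: [-0.7, -0.4, -0.0]
opening: 0.998
```

```bash
python3 snap.py wrist w11
```

```text
11.35 [ 504.971 -377.807  189.649] [-3.139  0.    -0.001] [-0.75  -0.385 -0.005] 0.9975890542940317 0.03639088598133694
```

View pics/w11.png

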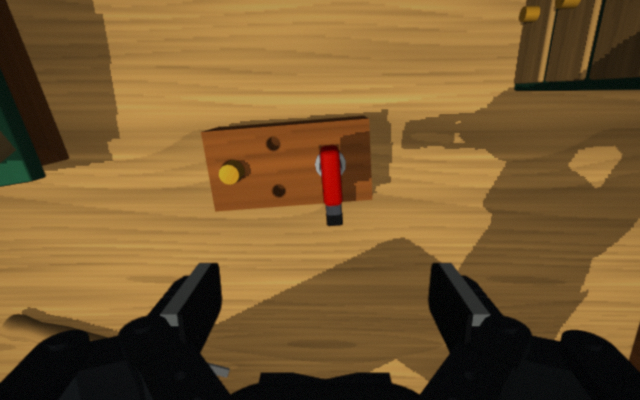

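```bash
python3 - <<'E'
import cv2
b=cv2.imread('pics/w11.png')[110:235,200:390]; cv2.imwrite('pics/w11c.png',cv2.resize(b,None,fx=4.2,fy=4.2,interpolation=cv2.INTER_CUBIC))
E
```

```text
(no output)
```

View pics/w11c.png

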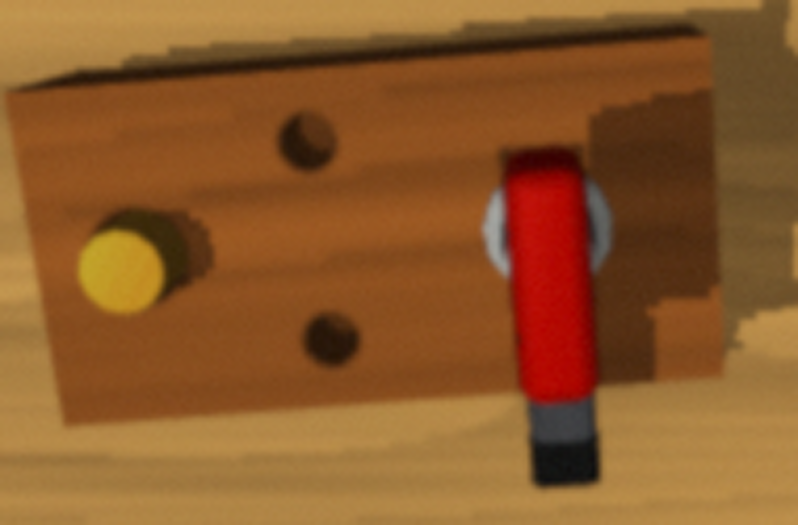

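```bash
python3 - <<'E'
from h import *; from rig import r
np.set_printoptions(precision=1,suppress=True)
z,c=load("w11"); f=lambda x,y:((x+.5)/4.2-.5+200,(y+.5)/4.2-.5+110)
q=[f(508,166),f(580,164),f(597,401),f(522,403)]
X=onz(c,q,107); print(X, X.mean(0), "yaw",np.degrees(np.arctan2(*( (X[0]+X[1]-X[2]-X[3])[[1,0]]))), "len", np.linalg.norm((X[0]+X[1]-X[2]-X[3])/2),"wid",np.linalg.norm((X[0]+X[3]-X[1]-X[2])/2))
# cross-check: triangulate with top view
ct=r.calibration("top")
C=cloud(c,z['d']); print("depth z of top:",np.median(C[165:190,326:333,2]))
# caddy corners at z=45
k=[f(8,90),f(708,38),f(722,376),f(66,424)]; Y=onz(c,k,45); print(Y,Y.mean(0)); d=(Y[0]+Y[3]-Y[1]-Y[2])/2; print(np.linalg.norm(d),np.degrees(np.arctan2(d[1],d[0]))-90)
# flange ring centre px crop (548,228) at z=48?; toe tip bottom
print(onz(c,[f(547,230)],48), onz(c,[f(566,486)],75), onz(c,[f(548,228)],45))
p=np.load("pics/top0.npz")['p']; b=cv2.resize(p[165:225,440:500,::-1],None,fx=10,fy=10,interpolation=cv2.INTER_CUBIC); cv2.imwrite("pics/knobtop.png",b)
E
```

```text
[[ 539.8 -373.9  107. ]
 [ 540.1 -386.5  107. ]
 [ 496.8 -390.   107. ]
 [ 496.4 -376.2  107. ]] [ 518.3 -381.6  107. ] yaw 3.830655876708089 len 43.47745871515441 wid 13.140861273152511
depth z of top: 107.94389690173232
[[ 546.6 -266.9   45. ]
 [ 557.2 -415.3   45. ]
 [ 482.9 -421.    45. ]
 [ 471.7 -272.2   45. ]] [ 514.6 -343.9   45. ]
149.01061193001146 4.197034025468895
[[ 516.9 -381.5   48. ]] [[ 468.  -385.2   75. ]] [[ 516.8 -381.7   45. ]]
```

View pics/knobtop.png

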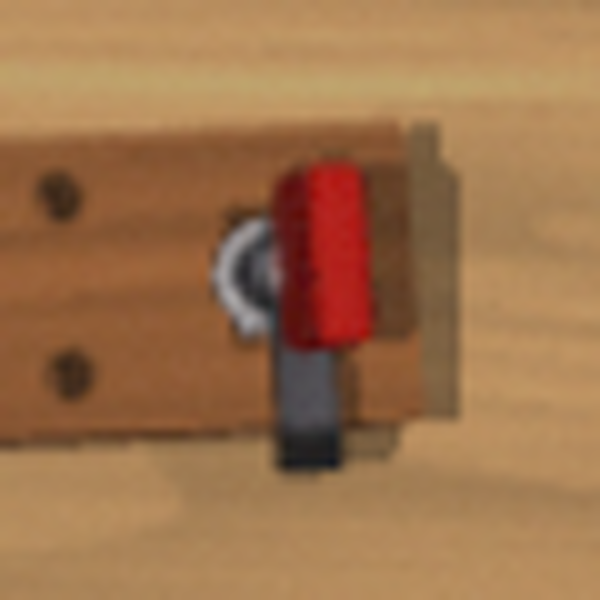

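Call:
jog_arm(moves=[{"grip": -1,"translation": [0.0124,0.0038,0.01],"twist": [0,0,-0.07]},{"grip": -0.5,"translation": [0,0,0.03],"twist": [0,0,0]},{"grip": -0.3,"translation": [0,0,0.035],"twist": [0,0,0]},{"grip": -0.2,"translation": [0,0,0.02],"twist": [0,0,0]},{"grip": -0.2,"translation": [0,0,0.01],"twist": [0,0,0]},{"grip": -0.2,"translation": [0,0,0],"twist": [0,0,0]},{"grip": -0.2,"translation": [0,0,0],"twist": [0,0,0]}])

```text
clock: 11.98
eef_pos: [519.7, -380.7, 87.8]
tcp_rot: [3.141, -0.003, 0.072]
contact_force: [0.9, -0.2, -0.0]
opening: 0.6
```

```bash
python3 snap.py wrist w12
```

```text
11.9833 [ 519.713 -380.7     87.765] [ 3.141 -0.003  0.072] [ 0.863 -0.226 -0.04 ] 0.6001094746116996 0.026608995979532157
```

View pics/w12.png

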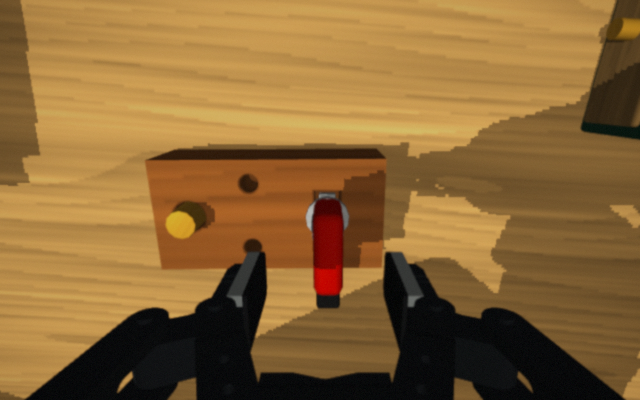

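Call:
jog_arm(moves=[{"grip": -0.2,"translation": [-0.0015,0.0009,0.02],"twist": [0,0,0]},{"grip": -0.2,"translation": [0,0,0.015],"twist": [0,0,0]},{"grip": -0.2,"translation": [0,0,0.01],"twist": [0,0,0]},{"grip": -0.2,"translation": [0,0,0],"twist": [0,0,0]},{"grip": -0.2,"translation": [0,0,0],"twist": [0,0,0]},{"grip": -0.2,"translation": [0,0,0],"twist": [0,0,0]}])

```text
clock: 12.53
eef_pos: [518.6, -382.8, 43.9]
tcp_rot: [3.14, -0.004, 0.07]
contact_force: [0.6, -0.2, -0.1]
opening: 0.6
```

```bash
python3 snap.py wrist w13; python3 snap.py scene s13;python3 - <<'E'
import cv2
b=cv2.imread('pics/s13.png')[110:200,190:320]; cv2.imwrite('pics/s13c.png',cv2.resize(b,None,fx=6,fy=6,interpolation=cv2.INTER_CUBIC))
E
```

```text
12.5333 [ 518.554 -382.759   43.862] [ 3.14  -0.004  0.07 ] [ 0.567 -0.196 -0.128] 0.5996799983277566 0.0037058656735792705
12.5833 [ 518.552 -382.808   43.89 ] [ 3.14  -0.005  0.07 ] [ 0.586  0.295 -0.099] 0.6003917104574343 0.0038762010526386184
```

View pics/w13.png

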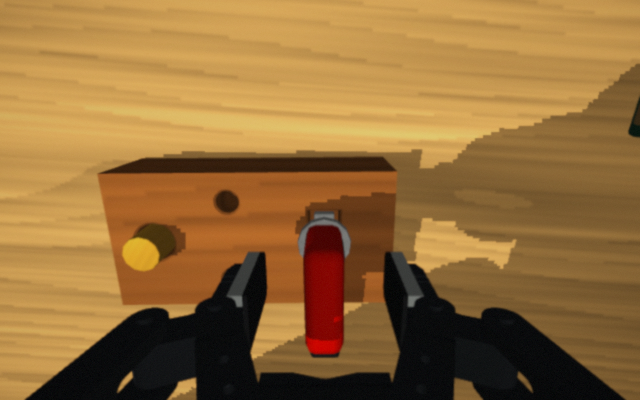

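View pics/s13c.png

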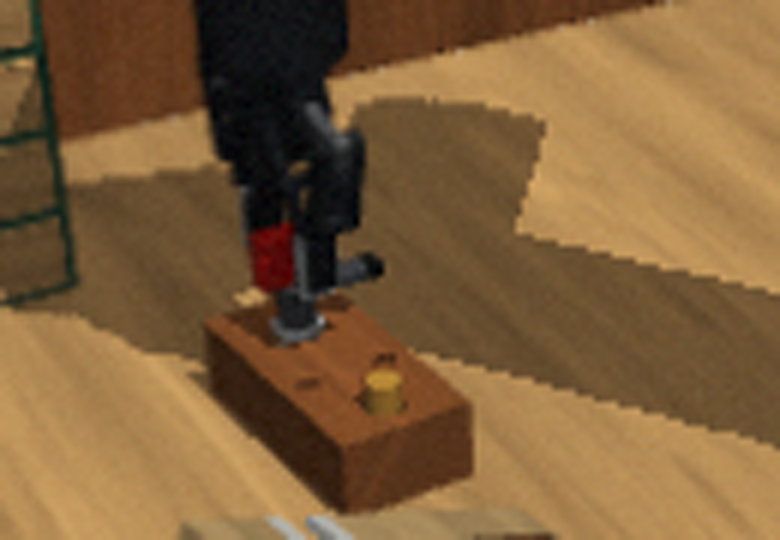

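```bash
python3 - <<'E'
from h import *
z,c=load("s13"); R=Ro.from_euler('xyz',z['rot'])
b=cv2.imread('pics/s13c.png'); f=lambda q:(int((q[0]+.5-190)*6),int((q[1]+.5-110)*6))
for zz,col in ((-32,(255,0,0)),(-36,(0,255,0)),(-40,(0,255,255))):
    for x in (-11,11):
        for y in (-26,-33): cv2.circle(b,f(proj(c,R.apply([x,y,zz])+z['pos'])[0]),3,col,-1)
# knob box bottom corners
yw=np.radians(4); 
for zz in (75,107):
  for x in (-22,22):
    for y in (-7.5,7.5): cv2.circle(b,f(proj(c,[517.4+np.cos(yw)*x-np.sin(yw)*y,-381.6+np.sin(yw)*x+np.cos(yw)*y,zz])[0]),3,(255,0,255),-1)
cv2.imwrite('pics/s13o.png',b)
E
```

```text
(no output)
```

View pics/s13o.png

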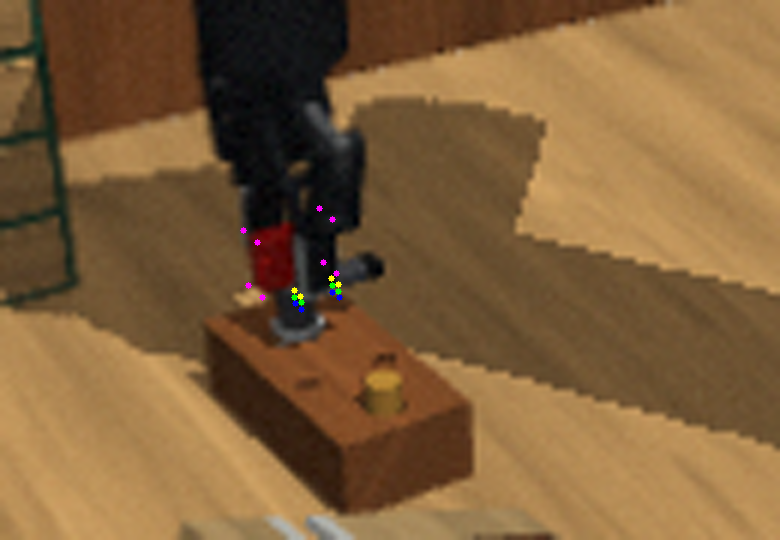

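Call:
jog_arm(moves=[{"grip": -0.2,"translation": [0,0,-0.002],"twist": [0,0,0]},{"grip": 0.3,"translation": [0,0,0],"twist": [0,0,0]},{"grip": 0.6,"translation": [0,0,0],"twist": [0,0,0]},{"grip": 1,"translation": [0,0,0],"twist": [0,0,0]},{"grip": 1,"translation": [0,0,0],"twist": [0,0,0]},{"grip": 1,"translation": [0,0,0],"twist": [0,0,0]},{"grip": 1,"translation": [0,0,0],"twist": [0,0,0]}], squeeze=70)

```text
clock: 13.22
eef_pos: [517.9, -382.3, 44.8]
tcp_rot: [3.141, -0.003, 0.07]
contact_force: [-1.3, -0.7, 5.9]
opening: 0.163
```

Call:
jog_arm(moves=[{"grip": 1,"translation": [0,0,-0.005],"twist": [0,0,0]},{"grip": 1,"translation": [0,0,-0.01],"twist": [0,0,0]},{"grip": 1,"translation": [0,0,-0.015],"twist": [0,0,0]},{"grip": 1,"translation": [0,0,-0.02],"twist": [0,0,0]},{"grip": 1,"translation": [0,0,-0.03],"twist": [0,0,0]},{"grip": 1,"translation": [0,0,-0.035],"twist": [0,0,0]},{"grip": 1,"translation": [0,0,-0.035],"twist": [0,0,0]},{"grip": 1,"translation": [0,0,0],"twist": [0,0,0]},{"grip": 1,"translation": [0,0,0],"twist": [0,0,0]},{"grip": 1,"translation": [0,0,0],"twist": [0,0,0]}])

```text
clock: 14.05
eef_pos: [516.8, -381.8, 194.2]
tcp_rot: [3.142, -0.002, 0.07]
contact_force: [0.2, 0.2, -2.2]
opening: 0.161
```

```bash
python3 snap.py wrist w14; python3 snap.py scene s14;python3 - <<'E'
import cv2
b=cv2.imread('pics/s14.png')[60:200,180:340]; cv2.imwrite('pics/s14c.png',cv2.resize(b,None,fx=4.2,fy=4.2,interpolation=cv2.INTER_CUBIC))
b=cv2.imread('pics/w14.png')[180:400,220:430]; cv2.imwrite('pics/w14c.png',cv2.resize(b,None,fx=2.7,fy=2.7,interpolation=cv2.INTER_CUBIC))
E
```

```text
14.05 [ 516.752 -381.798  194.209] [ 3.142 -0.002  0.07 ] [ 0.246  0.221 -2.178] 0.16110549027725982 0.025642007682674144
14.1 [ 516.388 -381.491  193.309] [-3.141 -0.001  0.07 ] [-0.007  0.187 -1.188] 0.16087532951156003 0.015058607251229407
```

View pics/w14c.png

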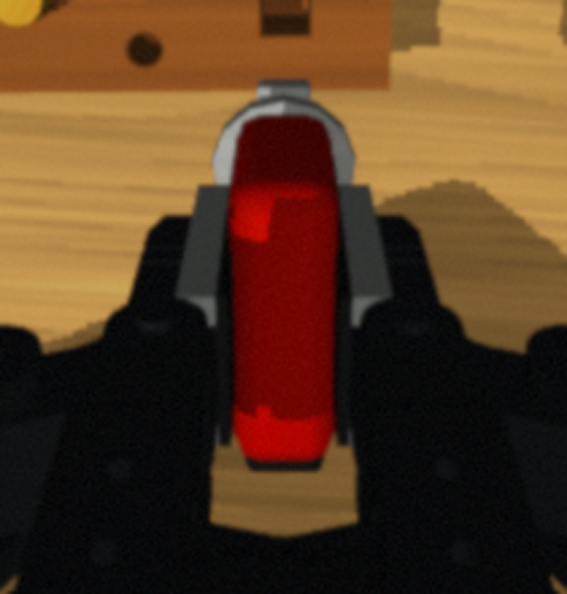

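View pics/s14c.png

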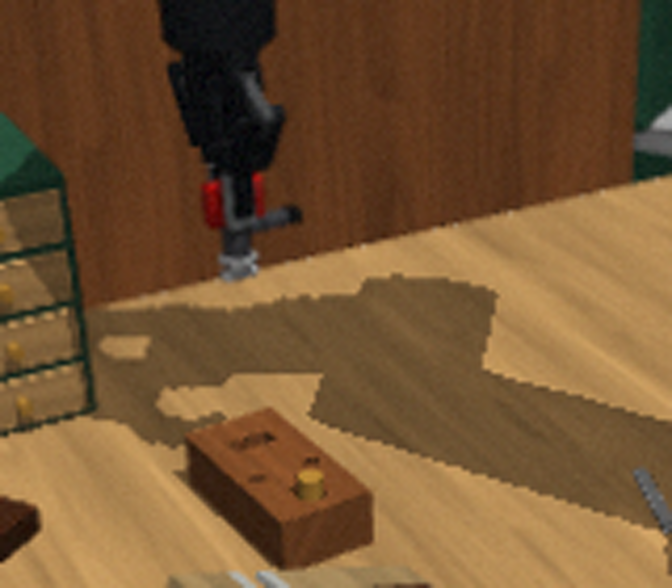

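```bash
python3 - <<'E'
from h import *
from scipy.optimize import least_squares
z,c=load("w14"); R=Ro.from_euler('xyz',z['rot'])
def pr(P): return proj(c,R.apply(P)+z['pos'])
print(pr([[22,7.5,-62.2],[22,-7.5,-62.2],[-22,7.5,-62.2],[-22,-7.5,-62.2],[22,0,-46.2+16],[14,0,0],[13,5.5,9.3],[13,-5.5,9.3]]))
z2=lambda y:(y+.5)/2.7-.5+180
f=lambda q: (pr([[q[0]+22,0,q[1]-16],[q[0]-22,0,q[1]-16]])[:,1]-[z2(186),z2(460)])
print(least_squares(f,[0,-46]).x)
print((np.array([232,336,282,270+12])+.5)/2.7-.5+220, z2(np.array([186,460,80,97])))
E
```

```text
[[348.2045729  248.28284885]
 [305.62676141 248.3223788 ]
 [346.19411368 352.7547051 ]
 [307.44372929 352.78796615]
 [326.45237394 217.69421751]
 [326.15252854 212.69872124]
 [336.02724616 208.96198273]
 [316.13292033 208.98110628]]
[ -1.76902214 -42.56871095]
[305.61111111 344.12962963 324.12962963 324.12962963] [248.57407407 350.05555556 209.31481481 215.61111111]
```

```bash
python3 - <<'E'
from h import *; from rig import r
s=r.sense(); p,R=pose(s)
Rt=boardtool([0,1,0],[1,0,0]); t=b2w([0.8,0,70]); print(p,t); n,tt,w=plan(p,R,t,Rt,n=18)
q=p.copy();Q=R
for k in range(n):
    q=q+Q.apply(tt); Q=Q*Ro.from_rotvec(w); print(k+1,q.round(0),end=' ')
E
```

```text
[ 516.25763265 -381.43833715  192.81274753] [589.75507152  32.9680032  200.20255509]
rows 18 trans m [0.0226, -0.0135, -0.0016] twist [-0.0161, 0.0177, -0.0915] |t| 26.3
1 [ 538. -366.  194.] 2 [ 558. -349.  196.] 3 [ 576. -331.  198.] 4 [ 593. -310.  200.] 5 [ 608. -289.  202.] 6 [ 620. -265.  204.] 7 [ 630. -241.  205.] 8 [ 639. -216.  207.] 9 [ 644. -191.  208.] 10 [ 648. -165.  209.] 11 [ 648. -138.  209.] 12 [ 647. -112.  210.] 13 [643. -86. 209.] 14 [637. -60. 209.] 15 [628. -35. 207.] 16 [617. -11. 206.] 17 [605.  11. 203.] 18 [590.  33. 200.]
```

Call:
jog_arm(moves=[{"grip": 1,"translation": [0.0226,-0.0135,-0.0016],"twist": [-0.0161,0.0177,-0.0915]},{"grip": 1,"translation": [0.0226,-0.0135,-0.0016],"twist": [-0.0161,0.0177,-0.0915]},{"grip": 1,"translation": [0.0226,-0.0135,-0.0016],"twist": [-0.0161,0.0177,-0.0915]},{"grip": 1,"translation": [0.0226,-0.0135,-0.0016],"twist": [-0.0161,0.0177,-0.0915]},{"grip": 1,"translation": [0.0226,-0.0135,-0.0016],"twist": [-0.0161,0.0177,-0.0915]},{"grip": 1,"translation": [0.0226,-0.0135,-0.0016],"twist": [-0.0161,0.0177,-0.0915]},{"grip": 1,"translation": [0.0226,-0.0135,-0.0016],"twist": [-0.0161,0.0177,-0.0915]},{"grip": 1,"translation": [0.0226,-0.0135,-0.0016],"twist": [-0.0161,0.0177,-0.0915]},{"grip": 1,"translation": [0.0226,-0.0135,-0.0016],"twist": [-0.0161,0.0177,-0.0915]}])

```text
clock: 14.9
eef_pos: [644.9, -189.4, 208.0]
tcp_rot: [2.949, -0.085, 0.91]
contact_force: [0.7, 0.2, -1.3]
opening: 0.164
```

Call:
jog_arm(moves=[{"grip": 1,"translation": [0.0226,-0.0135,-0.0016],"twist": [-0.0161,0.0177,-0.0915]},{"grip": 1,"translation": [0.0226,-0.0135,-0.0016],"twist": [-0.0161,0.0177,-0.0915]},{"grip": 1,"translation": [0.0226,-0.0135,-0.0016],"twist": [-0.0161,0.0177,-0.0915]},{"grip": 1,"translation": [0.0226,-0.0135,-0.0016],"twist": [-0.0161,0.0177,-0.0915]},{"grip": 1,"translation": [0.0226,-0.0135,-0.0016],"twist": [-0.0161,0.0177,-0.0915]},{"grip": 1,"translation": [0.0226,-0.0135,-0.0016],"twist": [-0.0161,0.0177,-0.0915]},{"grip": 1,"translation": [0.0226,-0.0135,-0.0016],"twist": [-0.0161,0.0177,-0.0915]},{"grip": 1,"translation": [0.0226,-0.0135,-0.0016],"twist": [-0.0161,0.0177,-0.0915]},{"grip": 1,"translation": [0.0226,-0.0135,-0.0016],"twist": [-0.0161,0.0177,-0.0915]}])

```text
clock: 15.65
eef_pos: [588.9, 34.2, 200.1]
tcp_rot: [2.758, 0.002, 1.744]
contact_force: [-0.0, -0.3, -1.6]
opening: 0.159
```

Call:
jog_arm(moves=[{"grip": 1,"translation": [0,0,0],"twist": [0,0,0]},{"grip": 1,"translation": [0,0,0],"twist": [0,0,0]},{"grip": 1,"translation": [0,0,0],"twist": [0,0,0]},{"grip": 1,"translation": [0,0,0],"twist": [0,0,0]},{"grip": 1,"translation": [0,0,0],"twist": [0,0,0]}])

```text
clock: 16.07
eef_pos: [591.1, 32.3, 201.8]
tcp_rot: [2.756, 0.001, 1.738]
contact_force: [-0.8, 0.5, -0.6]
opening: 0.165
```

```bash
python3 st.py; python3 snap.py wrist w15; python3 slot.py w15 110 90 70 50 35; python3 -c "
import cv2
b=cv2.imread('pics/w15.png'); cv2.imwrite('pics/w15c.png',cv2.resize(b[60:360,220:520],None,fx=2,fy=2,interpolation=cv2.INTER_CUBIC))"
```

```text
16.0667 board pos [ 2.49 -0.88 71.06] att err tool [-0. -0.  0.] F board [-0.88  0.63 -0.28] M tool [ 0.31  0.01 -0.01] 0.16472829248789844
16.0667 [591.055  32.295 201.818] [2.756 0.001 1.738] [-0.803  0.505 -0.592] 0.16472829248789844 0.0036452849602307677
110.0 fall -6.899999999999743 rise 6.900000000000453 mid 3.552713678800501e-13 w 13.800000000000196
90.0 fall -6.69999999999974 rise 6.900000000000453 mid 0.10000000000035669 w 13.600000000000193
70.0 fall -6.899999999999743 rise 6.500000000000448 mid -0.19999999999964757 w 13.40000000000019
50.0 fall -7.099999999999746 rise 6.600000000000449 mid -0.24999999999964828 w 13.700000000000195
35.0 fall -6.799999999999741 rise 6.600000000000449 mid -0.09999999999964615 w 13.40000000000019
```

View pics/w15.png

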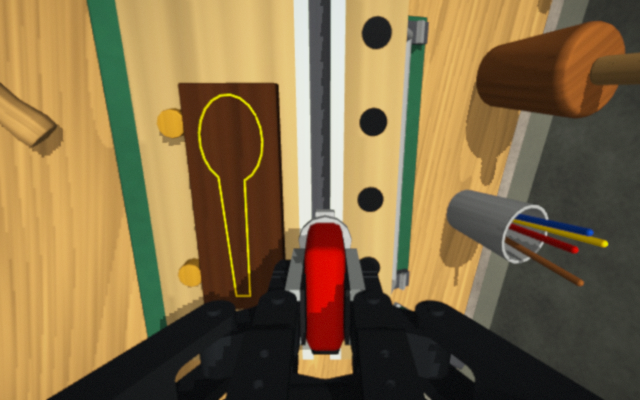

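View pics/w15c.png

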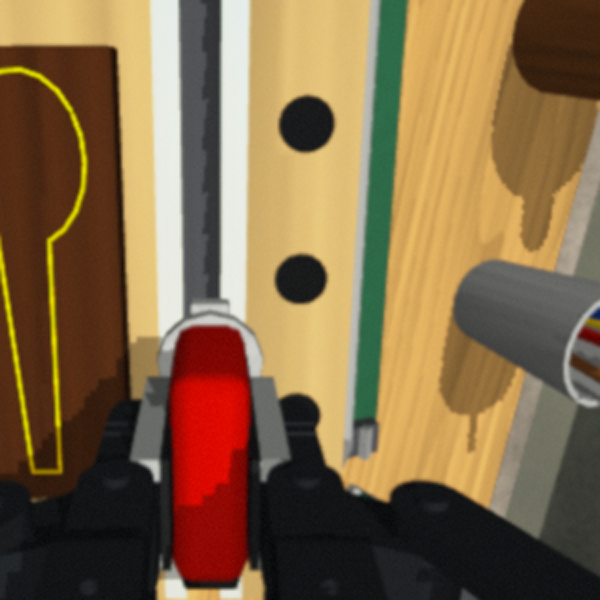

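Call:
jog_arm(moves=[{"grip": 1,"translation": [0.0009,-0.0018,0.01],"twist": [0,0,0]},{"grip": 1,"translation": [0,0,0.02],"twist": [0,0,0]},{"grip": 1,"translation": [0,0,0.015],"twist": [0,0,0]},{"grip": 1,"translation": [0,0,0.01],"twist": [0,0,0]},{"grip": 1,"translation": [0,0,0],"twist": [0,0,0]},{"grip": 1,"translation": [0,0,0],"twist": [0,0,0]},{"grip": 1,"translation": [0,0,0],"twist": [0,0,0]},{"grip": 1,"translation": [0,0,0],"twist": [0,0,0]}])

```text
clock: 16.78
eef_pos: [609.4, 36.9, 151.1]
tcp_rot: [2.755, 0.002, 1.739]
contact_force: [-0.4, 0.2, -1.4]
opening: 0.162
```

```bash
python3 st.py; python3 snap.py wrist w16; python3 slot.py w16 90 70 50 35 25; python3 -c "
import cv2
b=cv2.imread('pics/w16.png'); cv2.imwrite('pics/w16c.png',cv2.resize(b[140:290,240:410],None,fx=4.5,fy=4,interpolation=cv2.INTER_CUBIC))"
```

```text
16.7833 board pos [ 1.    0.53 16.96] att err tool [-0. -0.  0.] F board [-0.86  0.26 -1.14] M tool [ 0.28 -0.01  0.01] 0.16199810422553254
16.7833 [609.428  36.881 151.102] [2.755 0.002 1.739] [-0.408  0.198 -1.378] 0.16199810422553254 0.006861826175843275
90.0 fall -6.999999999999744 rise 6.7000000000004505 mid -0.14999999999964686 w 13.700000000000195
70.0 fall -6.999999999999744 rise 6.7000000000004505 mid -0.14999999999964686 w 13.700000000000195
50.0 fall -6.999999999999744 rise 6.800000000000452 mid -0.09999999999964615 w 13.800000000000196
35.0 fall -6.899999999999743 rise 6.900000000000453 mid 3.552713678800501e-13 w 13.800000000000196
25.0 fall -6.999999999999744 rise 6.600000000000449 mid -0.19999999999964757 w 13.600000000000193
```

View pics/w16c.png

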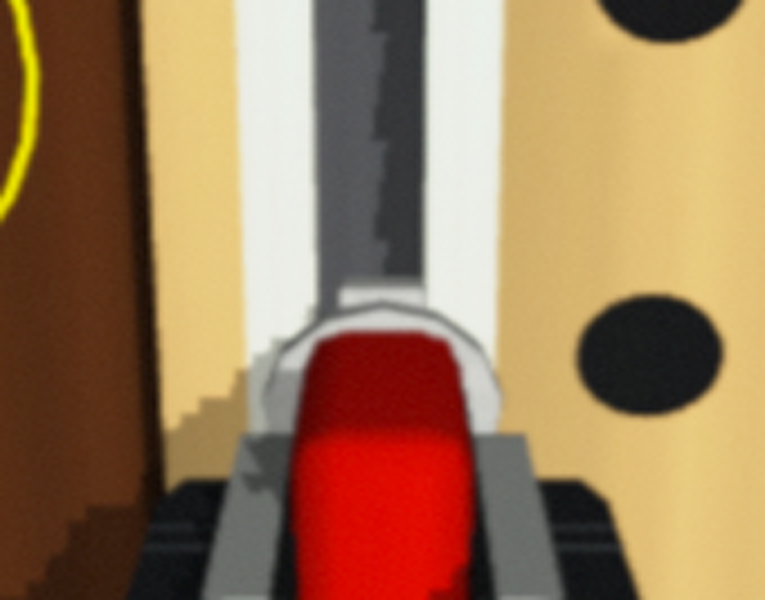

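```bash
python3 - <<'E'
from h import *
np.set_printoptions(precision=2,suppress=True)
for n in("w14","w15","w16"):
    z,c=load(n); R=Ro.from_euler('xyz',z['rot']); o=-c['R'].T@c['t']
    print(n,"cam in tool",R.inv().apply(o-z['pos']), "axes",Ro.from_matrix(R.inv().as_matrix()@c['R'].T).as_euler('xyz'), proj(c,R.apply([[13,0,6.3]])+z['pos']))
    if n=="w16":
        f=lambda x,y:((x+.5)/4.5-.5+240,(y+.5)/4-.5+140)
        rb=boardR(BYAW).inv()
        def onb(uv,h):
            d=rb.apply(rays(c,[uv])@c['R'])[0]; ob=w2b(o); return ob+d*(h-ob[2])/d[2]
        for a in (f(340,290),f(425,290)): print("T",onb(a,16.96-6.3))
        for a in (f(319,292),f(422,292)): print("slot",onb(a,0))
E
```

```text
w14 cam in tool [  74.38   -0.77 -176.78] axes [-0.3   0.    1.57] [[326.1 210.7]]
w15 cam in tool [  75.19    0.38 -176.65] axes [-0.3   0.    1.57] [[323.88 211.73]]
w16 cam in tool [  75.2     0.41 -176.68] axes [-0.3   0.    1.57] [[323.81 211.72]]
T [-3.7  13.31 10.66]
T [ 6.61 13.29 10.66]
slot [-6.66  9.35  0.  ]
slot [6.55 9.32 0.  ]
```

Call:
jog_arm(moves=[{"grip": 1,"translation": [0,-0.0015,0],"twist": [0,0,0]},{"grip": 1,"translation": [0,0,0.003],"twist": [0,0,0]},{"grip": 1,"translation": [0,0,0],"twist": [0,0,0]},{"grip": 1,"translation": [0,0,0],"twist": [0,0,0]}])

```text
clock: 17.17
eef_pos: [608.7, 36.9, 146.9]
tcp_rot: [2.756, 0.002, 1.74]
contact_force: [0.5, 0.2, -1.4]
opening: 0.164
```

```bash
python3 st.py; python3 snap.py wrist w17; python3 -c "
import cv2
b=cv2.imread('pics/w17.png'); cv2.imwrite('pics/w17c.png',cv2.resize(b[140:290,240:410],None,fx=4.5,fy=4,interpolation=cv2.INTER_CUBIC))"
```

```text
17.1667 board pos [-1.29  0.67 13.31] att err tool [-0. -0.  0.] F board [-0.06  0.12 -1.54] M tool [0.26 0.08 0.  ] 0.16366865831807656
17.1667 [608.667  36.883 146.857] [2.756 0.002 1.74 ] [ 0.495  0.203 -1.446] 0.16366865831807656 0.001849513726142675
```

View pics/w17c.png

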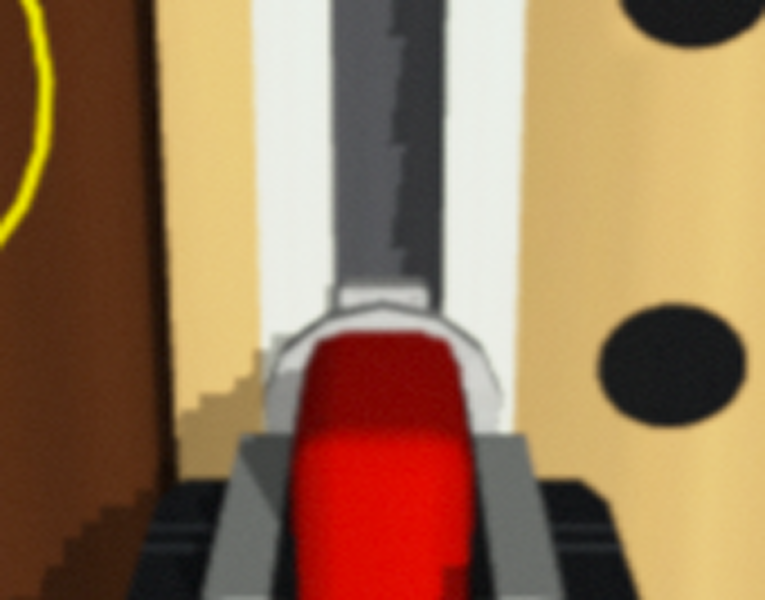

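Call:
jog_arm(moves=[{"grip": 1,"translation": [0,0.0005,0],"twist": [0,0,0]},{"grip": 1,"translation": [0,0,0.002],"twist": [0,0,0]},{"grip": 1,"translation": [0,0,0.002],"twist": [0,0,0]},{"grip": 1,"translation": [0,0,0],"twist": [0,0,0]},{"grip": 1,"translation": [0,0,0],"twist": [0,0,0]}])

```text
clock: 17.63
eef_pos: [610.6, 37.2, 143.1]
tcp_rot: [2.756, 0.001, 1.74]
contact_force: [-0.6, -0.3, -1.7]
opening: 0.163
```

```bash
python3 st.py; python3 snap.py wrist w18; python3 -c "
import cv2
b=cv2.imread('pics/w18.png'); cv2.imwrite('pics/w18c.png',cv2.resize(b[140:290,240:410],None,fx=4.5,fy=4,interpolation=cv2.INTER_CUBIC))"
```

```text
17.6333 board pos [-0.87  0.69  9.1 ] att err tool [-0. -0.  0.] F board [-1.23 -0.21 -1.39] M tool [ 0.27  0.01 -0.03] 0.16321631613060208
17.6333 [610.603  37.238 143.113] [2.756 0.001 1.74 ] [-0.576 -0.311 -1.745] 0.16321631613060208 0.003997565566463614
```

View pics/w18c.png

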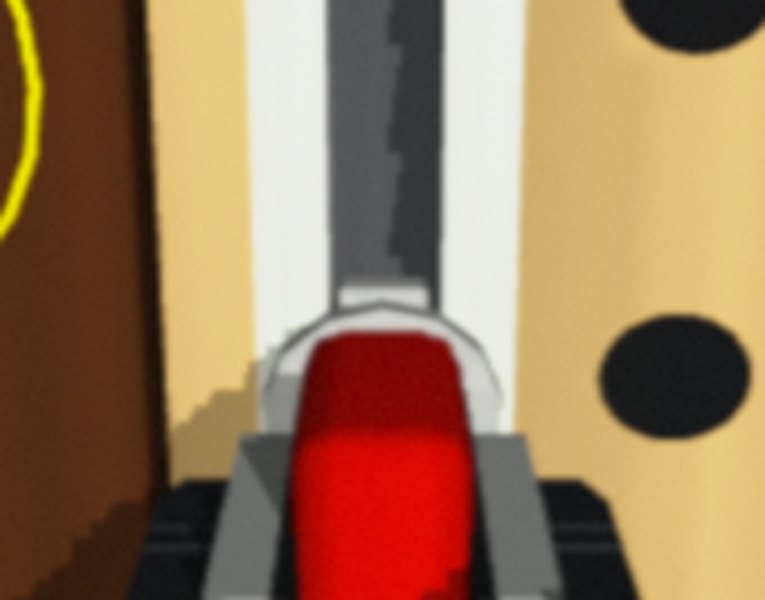

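Call:
jog_arm(moves=[{"grip": 1,"translation": [0,0,0.002],"twist": [0,0,0]},{"grip": 1,"translation": [0,0,0.002],"twist": [0,0,0]},{"grip": 1,"translation": [0,0,0.002],"twist": [0,0,0]},{"grip": 1,"translation": [0,0,0],"twist": [0,0,0]},{"grip": 1,"translation": [0,0,0],"twist": [0,0,0]}])

```text
clock: 18.1
eef_pos: [612.8, 37.6, 137.6]
tcp_rot: [2.756, 0.001, 1.74]
contact_force: [0.3, 0.1, -1.8]
opening: 0.166
```

```bash
python3 st.py
```

```text
18.1 board pos [-0.84  0.66  3.12] att err tool [-0. -0.  0.] F board [-0.39  0.05 -1.79] M tool [ 0.34 -0.01  0.02] 0.1663559699841289
```

Call:
jog_arm(moves=[{"grip": 1,"translation": [0,0,0.0015],"twist": [0,0,0]},{"grip": 1,"translation": [0,0,0.001],"twist": [0,0,0]},{"grip": 1,"translation": [0,0,0],"twist": [0,0,0]},{"grip": 1,"translation": [0,0,0],"twist": [0,0,0]}])

```text
clock: 18.43
eef_pos: [613.8, 37.7, 135.4]
tcp_rot: [2.756, 0.001, 1.74]
contact_force: [-0.0, -0.6, -1.2]
opening: 0.164
```

```bash
python3 st.py
```

```text
18.4333 board pos [-0.72  0.64  0.76] att err tool [-0. -0.  0.] F board [-0.58 -0.6  -1.02] M tool [ 0.28 -0.03  0.01] 0.16355541216820524
```

Call:
jog_arm(moves=[{"grip": 1,"translation": [0,0,0.0007],"twist": [0,0,0]},{"grip": 1,"translation": [0,0,0.0007],"twist": [0,0,0]},{"grip": 1,"translation": [0,0,0],"twist": [0,0,0]}])

```text
clock: 18.68
eef_pos: [614.3, 37.8, 134.9]
tcp_rot: [2.756, 0.002, 1.74]
contact_force: [-6.0, -0.5, 8.4]
opening: 0.162
```

```bash
python3 st.py
```

```text
18.6833 board pos [-0.46  0.59  0.03] att err tool [-0. -0.  0.] F board [-2.4   0.55 10.03] M tool [0.69 0.1  0.01] 0.16167362322717213
```

Call:
jog_arm(moves=[{"grip": 1,"translation": [0,0,-0.0009],"twist": [0,0,0]},{"grip": 1,"translation": [0,0,0],"twist": [0,0,0.05]},{"grip": 1,"translation": [0,0,0],"twist": [0,0,0.08]},{"grip": 1,"translation": [0,0,0],"twist": [0,0,0.08]},{"grip": 1,"translation": [0,0,0],"twist": [0,0,0.08]},{"grip": 1,"translation": [0,0,0],"twist": [0,0,0]},{"grip": 1,"translation": [0,0,0],"twist": [0,0,0]}])

```text
clock: 19.27
eef_pos: [614.1, 37.8, 135.0]
tcp_rot: [2.77, -0.105, 1.472]
contact_force: [-0.2, -0.3, -1.9]
opening: 0.162
```

```bash
python3 st.py
```

```text
19.2667 board pos [-0.64  0.63  0.28] att err tool [-0.   -0.    0.29] F board [-0.98 -0.26 -1.67] M tool [ 0.26 -0.09 -0.01] 0.1617807318864508
```

Call:
jog_arm(moves=[{"grip": 1,"translation": [0,0,0],"twist": [0,0,0.09]},{"grip": 1,"translation": [0,0,0],"twist": [0,0,0.09]},{"grip": 1,"translation": [0,0,0],"twist": [0,0,0.09]},{"grip": 1,"translation": [0,0,0],"twist": [0,0,0.09]},{"grip": 1,"translation": [0,0,0],"twist": [0,0,0.09]},{"grip": 1,"translation": [0,0,0],"twist": [0,0,0.09]},{"grip": 1,"translation": [0,0,0],"twist": [0,0,0.09]},{"grip": 1,"translation": [0,0,0],"twist": [0,0,0]}])

```text
clock: 19.93
eef_pos: [614.1, 37.8, 135.0]
tcp_rot: [2.9, -0.303, 0.856]
contact_force: [-0.8, -0.5, -1.4]
opening: 0.16
```

```bash
python3 st.py
```

```text
19.9333 board pos [-0.65  0.66  0.3 ] att err tool [-0.   -0.    0.92] F board [-1.38 -0.36 -0.99] M tool [ 0.07 -0.18 -0.05] 0.16045908791646443
```

Free turning; 0.65 rad to go.

Call:
jog_arm(moves=[{"grip": 1,"translation": [0,0,0],"twist": [0,0,0.09]},{"grip": 1,"translation": [0,0,0],"twist": [0,0,0.09]},{"grip": 1,"translation": [0,0,0],"twist": [0,0,0.09]},{"grip": 1,"translation": [0,0,0],"twist": [0,0,0.09]},{"grip": 1,"translation": [0,0,0],"twist": [0,0,0.09]},{"grip": 1,"translation": [0,0,0],"twist": [0,0,0.09]},{"grip": 1,"translation": [0,0,0],"twist": [0,0,0.06]},{"grip": 1,"translation": [0,0,0],"twist": [0,0,0]},{"grip": 1,"translation": [0,0,0],"twist": [0,0,0]},{"grip": 1,"translation": [0,0,0],"twist": [0,0,0]}])

```text
clock: 20.77
eef_pos: [614.0, 37.8, 135.0]
tcp_rot: [3.118, -0.385, 0.229]
contact_force: [-0.3, -0.7, -1.5]
opening: 0.163
```

```bash
python3 st.py; python3 snap.py wrist w20; python3 snap.py scene s20;python3 - <<'E'
import cv2
b=cv2.imread('pics/s20.png')[120:280,200:400]; cv2.imwrite('pics/s20c.png',cv2.resize(b,None,fx=4,fy=3.75,interpolation=cv2.INTER_CUBIC))
E
```

```text
20.7667 board pos [-0.69  0.63  0.3 ] att err tool [-0.   -0.    1.52] F board [-1.   -0.65 -1.25] M tool [ 0.02 -0.29  0.01] 0.16334374656746167
20.7667 [614.021  37.767 135.021] [ 3.118 -0.385  0.229] [-0.346 -0.72  -1.536] 0.16334374656746167 0.016638061149022568
20.8167 [614.086  37.746 135.051] [ 3.118 -0.385  0.228] [-0.194  0.095 -1.144] 0.1639439574896601 0.01567516141418381
```

View pics/w20.png

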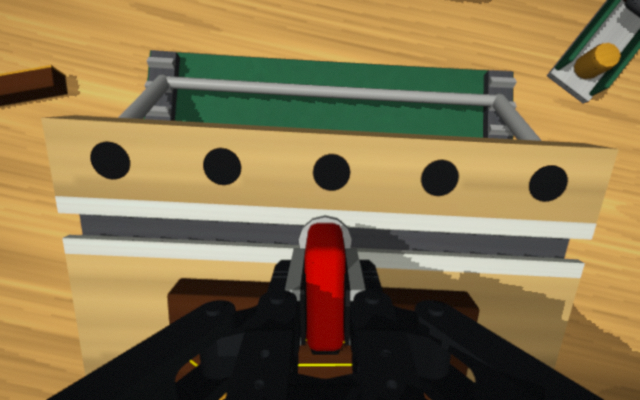

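View pics/s20c.png

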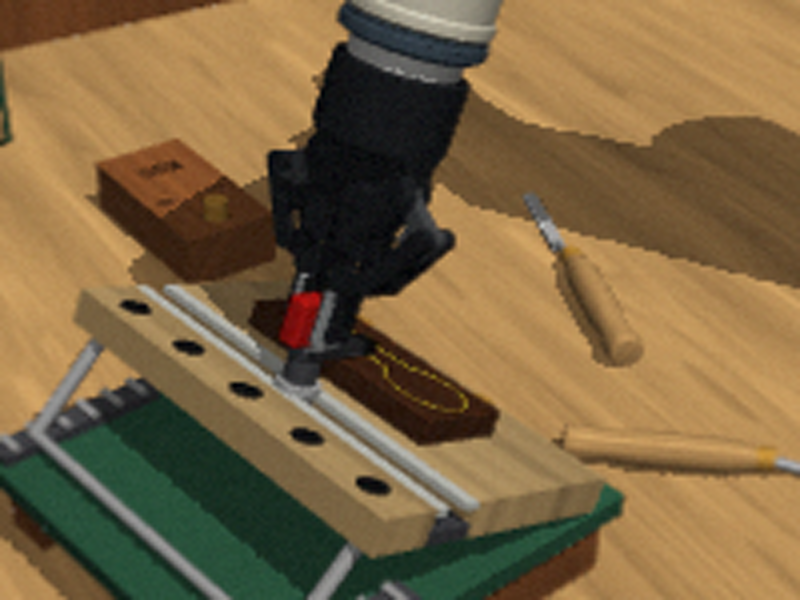

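Call:
jog_arm(moves=[{"grip": 1,"translation": [0,0,0],"twist": [0,0,0.05]},{"grip": 1,"translation": [0,0,0.0005],"twist": [0,0,0]},{"grip": 1,"translation": [0,0,0],"twist": [0,0,0]},{"grip": 1,"translation": [0,0,0],"twist": [0,0,0]},{"grip": 1,"translation": [0,0,0],"twist": [0,0,0]}])

```text
clock: 21.28
eef_pos: [614.3, 37.8, 134.9]
tcp_rot: [3.139, -0.386, 0.172]
contact_force: [-5.0, -0.7, 4.1]
opening: 0.163
```

```bash
python3 st.py; python3 snap.py wrist w21
```

```text
21.2833 board pos [-0.51  0.63  0.05] att err tool [-0.    0.    1.57] F board [-3.11  0.16  5.71] M tool [ 0.03 -0.43 -0.01] 0.16280416077375826
21.2833 [614.28   37.811 134.853] [ 3.139 -0.386  0.172] [-4.972 -0.694  4.128] 0.16280416077375826 0.006908621113554142
```

View pics/w21.png

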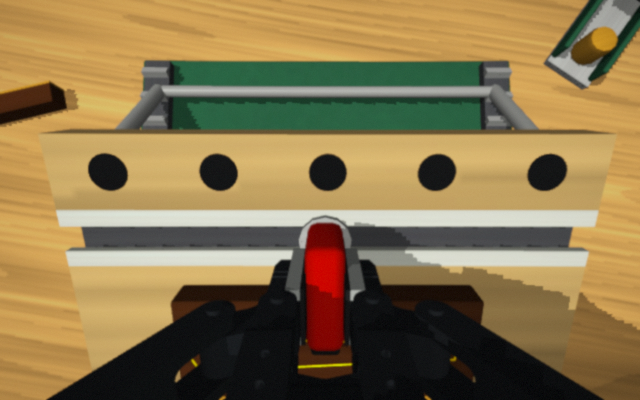

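Call:
jog_arm(moves=[{"grip": 0.5,"translation": [0,0,0],"twist": [0,0,0]},{"grip": 0.2,"translation": [0,0,0],"twist": [0,0,0]},{"grip": 0,"translation": [0,0,0],"twist": [0,0,0]},{"grip": -0.2,"translation": [0,0,0],"twist": [0,0,0]},{"grip": -0.2,"translation": [0,0,0],"twist": [0,0,0]},{"grip": -0.2,"translation": [0,0,-0.01],"twist": [0,0,0]},{"grip": -0.2,"translation": [0,0,-0.025],"twist": [0,0,0]},{"grip": -0.2,"translation": [0,0,-0.035],"twist": [0,0,0]},{"grip": -0.2,"translation": [0,0,-0.04],"twist": [0,0,0]},{"grip": -0.2,"translation": [0,0,-0.04],"twist": [0,0,0]}])

```text
clock: 22.17
eef_pos: [557.1, 28.4, 275.1]
tcp_rot: [3.14, -0.385, 0.17]
contact_force: [1.3, 0.2, 1.1]
opening: 0.599
```

Call:
jog_arm(moves=[{"grip": -0.2,"translation": [0,0,-0.04],"twist": [0,0,0]},{"grip": -0.2,"translation": [0,0,-0.03],"twist": [0,0,0]},{"grip": -0.2,"translation": [0,0,0],"twist": [0,0,0]},{"grip": -0.2,"translation": [0,0,0],"twist": [0,0,0]},{"grip": -0.2,"translation": [0,0,0],"twist": [0,0,0]}])

```text
clock: 22.58
eef_pos: [532.1, 24.2, 338.2]
tcp_rot: [3.14, -0.386, 0.17]
contact_force: [-0.7, 0.5, 0.1]
opening: 0.599
```

```bash
python3 st.py; python3 snap.py wrist w22; python3 snap.py scene s22; python3 snap.py top t22; python3 - <<'E'
import cv2
b=cv2.imread('pics/s22.png')[120:280,200:400]; cv2.imwrite('pics/s22c.png',cv2.resize(b,None,fx=4,fy=3.75,interpolation=cv2.INTER_CUBIC))
E
```

```text
22.5833 board pos [ -1.54   1.04 219.81] att err tool [-0.   -0.    1.57] F board [-0.53  0.57  0.35] M tool [-0.   -0.19 -0.06] 0.5990260097093523
22.5833 [532.129  24.151 338.229] [ 3.14  -0.386  0.17 ] [-0.713  0.452  0.122] 0.5990260097093523 0.030315077668083983
22.6333 [531.979  24.2   337.332] [ 3.14  -0.384  0.17 ] [ 0.208 -0.58  -0.176] 0.5946510537185684 0.017503679838155296
22.6833 [531.949  24.257 336.85 ] [ 3.14  -0.383  0.17 ] [-0.413 -0.016 -0.496] 0.5990037061417403 0.011437237839180112
```

View pics/w22.png

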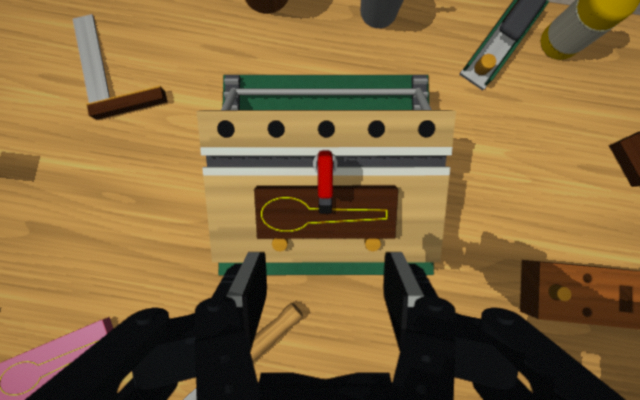

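View pics/s22c.png

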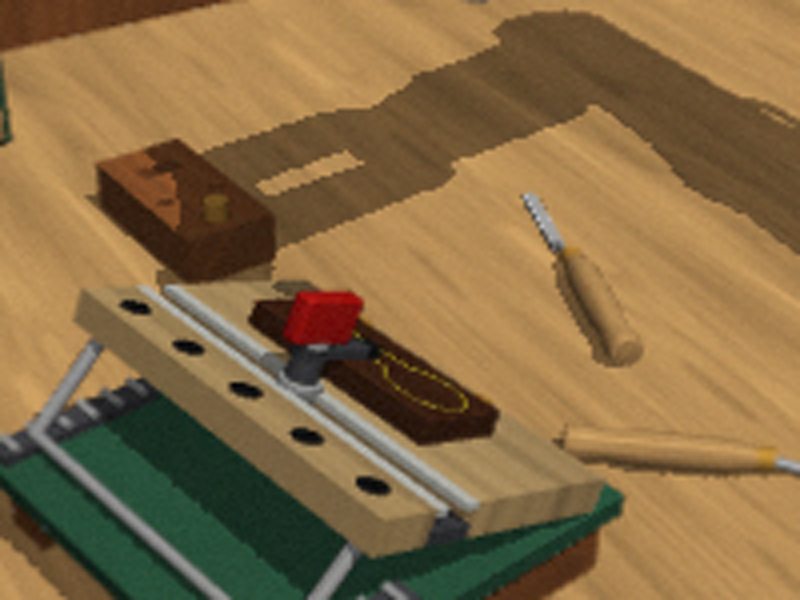

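View pics/t22.png

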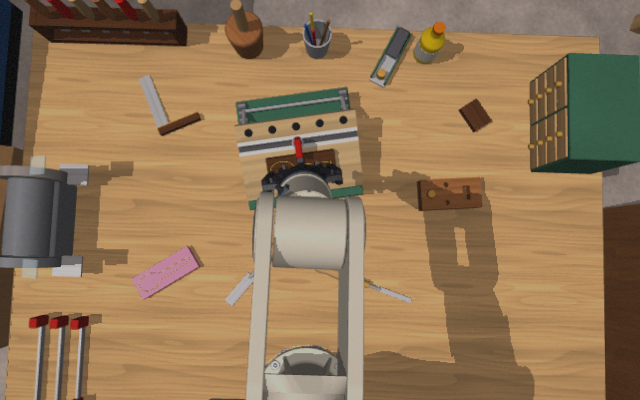

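```bash
python3 - <<'E'
from h import *
z,c=load("w22"); b=cv2.imread('pics/w22.png')[140:280,190:460]; b=cv2.resize(b,None,fx=2.9,fy=2.9,interpolation=cv2.INTER_CUBIC)
for a in [[-87,80,18],[-87,-80,18],[-27,80,18],[-27,-80,18],[-96.5,55,12],[-96.5,-55,12],[-44.5,0.5,29]]:
    u,v=proj(c,[b2w(a)])[0]; cv2.circle(b,(int((u+.5-190)*2.9),int((v+.5-140)*2.9)),3,(0,255,0),-1)
cv2.imwrite('pics/w22c.png',b)
E
```

```text
(no output)
```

View pics/w22c.png

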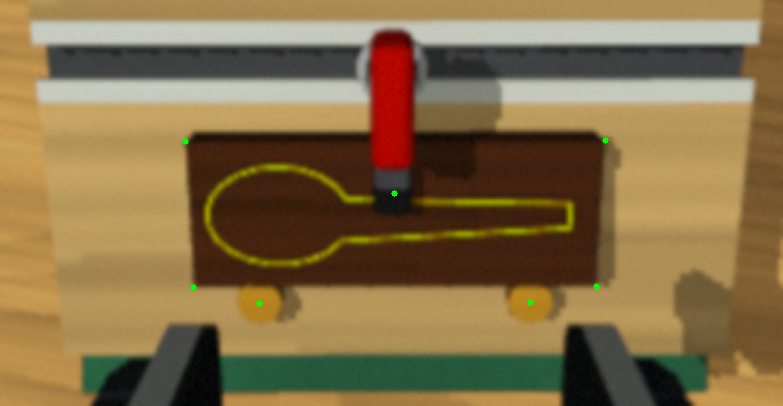

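```bash
python3 - <<'E'
from rig import r
print(r.sign_off()); print(r.sense()['clock'])
E
```

```text
the job is handed in; nothing more can be done
None
the job is handed in; nothing more can be done
```

I laid the walnut blank on the board against both brass dogs. Then I dropped the hold-down's foot into the track lengthwise above the blank, turned it a quarter and let go. I handed the job in at about 22.7 s of the 72 s allowed. No verdict came back.

**Last checks:**
- **Blank:** in the final wrist picture it lies flat with its low edge on both dogs. Its corners sit within about 1–2 mm of where they should be, centred at board y close to 0.
- **Hold-down:** it seated with the tool about 0.05 mm from the expected height, at about 6 N. It turned 1.57 rad freely. In the pictures the toe points straight down the slope over the blank.
- **Other tools:** those in view (pink block, chisels, spare dog, offcut, square) stood where they did at the start. The force readings I took stayed under 15 N.

**What disagreed:**
- **Fingertips short of the reported TCP:** they sit about 35 mm short of it, plus the swing-back when open. Because of this, my first attempt to grip the blank closed in the air above it without touching anything. Two cameras confirmed the offset, and I allowed for it after that.
- **Camera positions:** they differed from the arm's own readings by about 1–1.5 mm. I lined up the foot with the slot from close-up pictures instead.

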